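Run the work carriage round the curved arm of the engraving stand

TASK

Thread the bored carriage onto the free end of the stand's bent rod, slide it round the bend, turning it to follow the rod, and press it home against the stop collar with a light steady push (about 5 newtons). Feel your way and never lean on the rod or the collar with 15 newtons or more, so that nothing is bent or shifted. Let go, leaving the carriage hanging upright at the collar and everything else on the bench where it is.

Things in the scene. Friction and masses are not known exactly. Their poses are not given: they have to be found in the camera images.
- carriage: Bored carriage: plain steel block 28 mm (x) by 36 mm (y) by 56 mm high, a 16 mm round bore right through along x, on top a grip fin 24 mm (x) by 10 mm thick (y), from 56 to 96 mm above the underside. Origin: centre of the underside. About 0.25 kg, heavier below the bore: let go, it hangs upright on the rod. Goes on either way round. Starts to the right or left of the stand.
- bore (a point): Centre of the carriage's bore (middle of its length), 40 mm above the underside. The bore's mouths are chamfered 2 mm.
- stand: Engraving stand, fixed. Origin: on the bench, below the centre of the rod's bend. In its frame a 12 mm steel rod runs 115 mm high on a circle of about 140 mm radius, from its round free tip at angle 0 (on +x, pointing to -y) counter-clockwise from above to angle 1.5 rad, where it ends in a post (radius 14 mm, 126 mm high, foot a disc of radius 55 mm). Nothing stands above the rod.
- rod_tip (a point): Very end of the rod's free tip, on its centreline, 115 mm above the bench; axes as the stand's. The stiff rod is hand-bent: past the tip, which is true, its centreline wanders smoothly from the circle by up to 8 mm sideways and 6 mm up or down. The bore has only 2 mm of room all round the rod, so the rod must be followed by feel (a part held off line is pushed back).
- stop: Stop collar on the rod: steel ring 26 mm across, 10 mm thick, set between angle 0.97 and 1.27 rad of the bend. Held only by friction: pushed along the rod with more than about 20 N it slips. Origin: centre of the bend, 115 mm high; its x axis points from there to the collar's face that looks to the free tip, its y axis along the rod away from the tip.
- stop_face (a point): Centre of the collar's face that looks to the free tip (on the 140 mm circle). Home is the carriage's flat side against this face: the bore's centre then lies 14 mm before it.
- blank: Bystander: steel block 28 by 36 by 56 mm without bore, a 12 mm round stub on top. Origin: centre of the underside.
- bangle: Bystander: flat brass bangle 64 mm across, 10 mm high, lying on the bench inside the bend.
- hammer: Bystander: hammer 240 mm long lying on the far side.
- jar: Bystander: amber glass jar, 56 mm across, 70 mm high.
- dish: Bystander: copper dish, 100 mm across, 30 mm high.
- slug: Bystander: brass cylinder 36 mm across, 40 mm high.
- driver: Bystander: screwdriver 170 mm long.

How it is judged:
On the way, in this order (a step that is already met when the one before it is completed fails the run):
1. the carriage is threaded on the free end: its bore's centre at least 10 mm past the tip, in line with the rod (y of bore in the frame of rod_tip between 0.01 and 0.045 m and distance between bore and rod_tip below 0.045 m and z of bore in the frame of rod_tip between -0.008 and 0.008 m and x of bore in the frame of rod_tip between -0.012 and 0.008 m and angle between the x axis of carriage and the y axis of stand, either way round below 0.4 rad), for 0.1 s.
2. the carriage is on the rod in the middle of the bend, turned to follow it (y of bore in the frame of stand between 0.06 and 0.105 m and x of bore in the frame of stand between 0.088 and 0.145 m and z of bore in the frame of stand between 0.102 and 0.128 m and angle between the x axis of carriage and the y axis of stand, either way round between 0.3 and 1 rad), for 0.1 s.
3. the carriage is pressed against the stop collar with at least 2 N for 0.3 s (contact force between carriage and stop above 2 N), for 0.3 s.
At the end, for the whole second after the job is handed in: The carriage hangs at rest and upright (within 0.25 rad) on the rod, its side within about 3.5 mm of the stop collar's face and in line with the rod (within 0.3 rad), and the collar is within 3 mm of where it was (y of bore in the frame of stop_face between -0.0175 and -0.01 m and horizontal distance between bore and stop_face below 0.02 m and z of bore in the frame of stand between 0.103 and 0.125 m and angle between the x axis of carriage and the y axis of stop, either way round below 0.3 rad and angle between carriage's own z axis and vertical below 0.25 rad and linear speed of carriage below 0.02 m/s and distance of stop_face from where it was at the start of the episode below 0.003 m); the robot touches nothing.
It fails at once if the carriage presses on the stand, rod or collar with more than 15 N (contact force between carriage and stand above 15 N).
It fails at once if the stop collar is shifted by more than 3 mm (distance of stop_face from where it was at the start of the episode above 0.003 m).
It fails at once if the robot itself presses on the stand with more than 15 N (contact force between any of the fingers, the arm and stand above 15 N).
It fails at once if a bystander is moved by more than 20 mm (distance of any of blank, bangle, hammer, jar, dish, slug, driver from where it was at the start of the episode above 0.02 m).
It also fails if it takes over 72 s, if anything falls off the work surface, if the arm or the gripper's body presses on something with over 40 N, if the wrist force passes 120 N, or if a joint passes its speed limit or range.

ROBOT

A 7-joint arm with a two-finger parallel gripper is mounted at the origin on the work surface. World frame = base frame: x ahead of the robot, y to its left, z up, the work surface at z = 0. Lengths are in m, angles in rad, forces in N, time in s.
With the tool pointing down it reaches from about 0.4 to 0.85 m from the base axis. Payload 4.5 kg.
Tool frame: the origin (TCP) lies on the centre line of the jaws, within the pads' length; the fingertips stand 19 mm ahead of it and the grasp point (between the pads) is the TCP; y points along the fingers, x is the direction in which the jaws open and shut, and the axes are right-handed (so a half turn about y gives the same grasp; the last joint's range is limited). The gripper opens to 85 mm and grips with 20 to 120 N. Pads are 22 mm wide; open, the fingers measure 114 mm over their backs; the gripper's body (76 mm by 85 mm) begins 54 mm behind the grasp point. The pads swing forward as they close: fully open they stand 13 mm farther back than shut.
Start: joints at [-1.102, 0.689, -0.195, 1.565, 0.157, 0.902, -0.215], TCP at [0.263, 0.567, 0.25] pointing down, gripper open.
Joint ranges: [-3.01, 3.01], [-0.46, 2.08], [-1.47, 1.51], [0.13, 2.56], [-1, 4.14], [0.04, 2.09], [-2.66, 2.66]. Speed limits (rad/s): [2.57, 2.57, 3.14, 3.14, 3.14, 3.14, 3.14].

INTERFACE

Orientations are given as a rotation vector (axis times angle).
In Python, from plant import bot gives the robot as it stands.
- The arm moves only by the shell command python3 -m creep 'ROWS' [OPENING] [FORCE]. ROWS is JSON, a list of rows, each a list of 4 numbers: the shift along the tool's x, y, z in cm, then the turn about the tool's y in degrees. In form: [[x, y, z, twist], ...]. A call has 1 to 5 rows; each row shifts and turns the commanded pose from where the row before left it, along the tool's axes as they then stand; what a row does not reach is not made up. A row lasts 1/10 s, in which the tool goes at most 50 mm and 8.59 degrees, less where a joint would pass 70% of its speed; a pose out of reach is approached as far as the arm can. A call is refused whole if a number of a shift passes 5 or a number of a turn 8.59, either way. A call with a gripper value outside its range is refused whole. OPENING is the closure, from 0 (fully open) to 1 (shut), set as the call begins (- or left out, the last holds). The fingers move at their own pace and stop on an object; FORCE is the grip in N (left out, the last holds). Time passes only in rows, so rows that do not move let the fingers close. It gives the time, the measured TCP pose, the force and the opening at its end, in the units of the state.
- bot.read_state(): the state, without advancing time (a new reading comes with each control period).
- bot.camera(name): name is "scene" or "top"; returns a dict with "frame" (400x640x3 uint8, blue, green, red), "camera_matrix" (3x3 intrinsics, pixels), "dist" ([k1, k2, p1, p2, k3] as OpenCV has them; the pictures are not rectified), "T" (4x4, takes a point from camera to world coordinates). Camera axes: x right, y down, z forward; pixel columns grow to the right and rows downward; lengths in m; the calibration is good to about 2 mm. A picture is of the moment at which its call begins. There is no depth.
- bot.sign_off(): hands the job in, once; it reports no verdict.
Trained networks look in a picture, given as the dict that the camera call returned (one of the last four; its "shot" number tells which), for a name from the list of things; names that differ only in an ending like _2 or _b are one class to them, and where a whole thing is asked for, a point or a joint stands for the part that bears it (a point fixed in the world has none). Each returns a list of dicts, best first, with "p" (0 to 1); they miss things now and then, are a little off and sometimes report something else, mostly with a low value. They report only what shows in the picture. A call takes as long as a camera call.
- bot.look_for(label, picture): "extent" ([left, top, right, bottom] in pixels, round what is visible of it).
- bot.outline_of(label, picture): "region" (400x640 bool, what is visible of it) and "extent" ([left, top, right, bottom] in pixels, round what is visible of it).
- bot.mark_of(label, picture): "at" ([column, row] in pixels: a listed point, or the origin of a listed thing).
The state is a dict: "clock": time; "q": joint angles; "qd": joint speeds; "joint_torque": joint torques, N m; "position": TCP position; "orientation": TCP orientation; "wrist_force": force on the tool from outside, world axes, zero at the start; "wrist_torque": the same for the moment, N m; "finger_gap": opening from 0.0 (shut) to 1.0 (fully open).
Only numpy, scipy, OpenCV 4.12 (cv2) and the standard library are available. Lean on these libraries where they do the work, as an engineer would, in place of code of your own. Each camera call takes 0.05 s, during which the arm holds its last target.

## Working session

There is one attempt and no reset: what is moved stays moved. The work goes in short steps, Python scripts to look and compute and a shell command to move; the robot and the scene stay as the last step left them, time stands still between calls to the robot, and variables do not carry over. Pictures are saved under pics/ and viewed, and the job is handed in when it is done.

```bash
ls -la && mkdir -p pics && python3 - <<'E'
from plant import bot
import cv2,json
s=bot.read_state(); print(s)
for n in("scene","top"):
    c=bot.camera(n); cv2.imwrite(f"pics/{n}0.png",c["frame"]); print(n,c["camera_matrix"],c["dist"],c["T"],c["shot"])
    for l in ["carriage","bore","stand","rod_tip","stop","stop_face","blank","bangle","hammer","jar","dish","slug","driver"]:
        r=bot.mark_of(l,c); print(l,[(x["at"],round(x["p"],2)) for x in r[:2]])
print(bot.read_state()["clock"])
E
```

```text
total 12
drwxr-xr-x  3 agent agent 4096 Dec  7 14:35 .
drwxr-xr-x 23 root  root  4096 Dec  7 14:35 ..
drwxr-xr-x  2 agent agent 4096 Dec  7 14:35 pics
{'clock': 0.0, 'q': array([-1.10218922,  0.69001587, -0.19454635,  1.56635471,  0.15732002,
        0.90247699, -0.21508909]), 'qd': array([ 0.00090335, -0.00027097, -0.00082084,  0.00079919, -0.00171616,
       -0.00125415,  0.00034077]), 'joint_torque': array([-9.67314409e-04, -5.39612639e+01, -1.26690768e+00, -1.58542693e+01,
        9.06713423e-03,  9.49745066e-03,  5.66657334e-06]), 'position': array([0.26304441, 0.56627247, 0.24946209]), 'orientation': array([-1.38516166, -0.88225524,  0.88471278]), 'wrist_force': array([-0.4281302 , -0.34601735,  0.15612694]), 'wrist_torque': array([-0.01712296, -0.00301619, -0.02695274]), 'finger_gap': 1.0000575708580832}
scene [[449.1276251    0.         315.67514299]
 [  0.         449.1276251  198.72892371]
 [  0.           0.           1.        ]] [-0.0791046  0.         0.         0.         0.       ] [[-0.79802021  0.48541688 -0.35711931  0.92264414]
 [ 0.60253324  0.65335524 -0.4583455
[... 686 characters left out ...]
4557979  0.          0.          0.          0.        ] [[-0.01356295 -0.99676961  0.07916059  0.46397103]
 [-0.99990416  0.01374025  0.00169549 -0.04759766]
 [-0.0027777  -0.07913001 -0.99686043  1.02789663]
 [ 0.          0.          0.          1.        ]] 2
carriage [([421.4, 209.6], 0.74)]
bore [([422.5, 211.4], 0.57), ([337.6, 224.2], 0.23)]
stand []
rod_tip [([338.5, 227.0], 0.75)]
stop []
stop_face [([305.5, 167.1], 0.47), ([424.6, 208.5], 0.2)]
blank [([165.6, 229.1], 0.82)]
bangle [([286.6, 207.3], 0.66)]
hammer [([385.9, 136.9], 0.7)]
jar [([245.4, 120.9], 0.7), ([163.9, 227.5], 0.55)]
dish [([177.8, 140.9], 0.76)]
slug [([176.6, 302.9], 0.63)]
driver [([476.4, 191.8], 0.8)]
1.4
```

View images.

View pics/scene0.png

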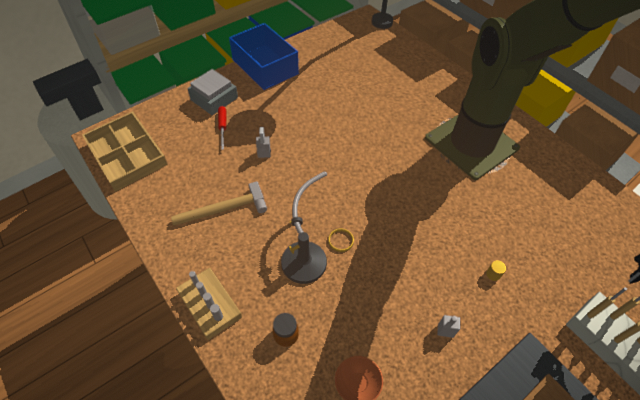

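View pics/top0.png

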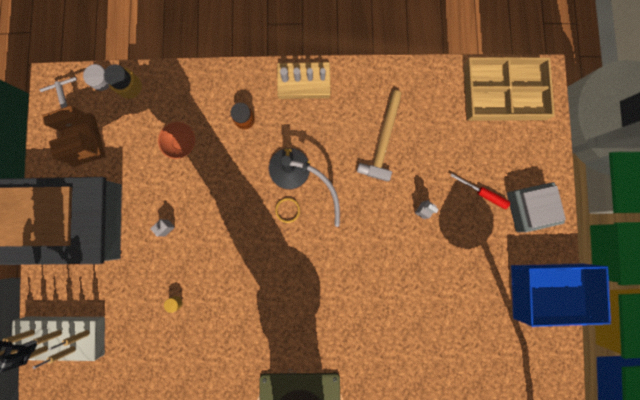

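```bash
python3 - <<'E'
import cv2,numpy as np
a=cv2.imread("pics/top0.png"); c=a[120:270,240:460]; cv2.imwrite("pics/topz.png",cv2.resize(c,None,fx=3.6,fy=3.6,interpolation=cv2.INTER_CUBIC))
a=cv2.imread("pics/scene0.png"); c=a[100:290,200:400]; cv2.imwrite("pics/scz.png",cv2.resize(c,None,fx=3.1,fy=3.1,interpolation=cv2.INTER_CUBIC))
E
```

```text
(no output)
```

View pics/topz.png

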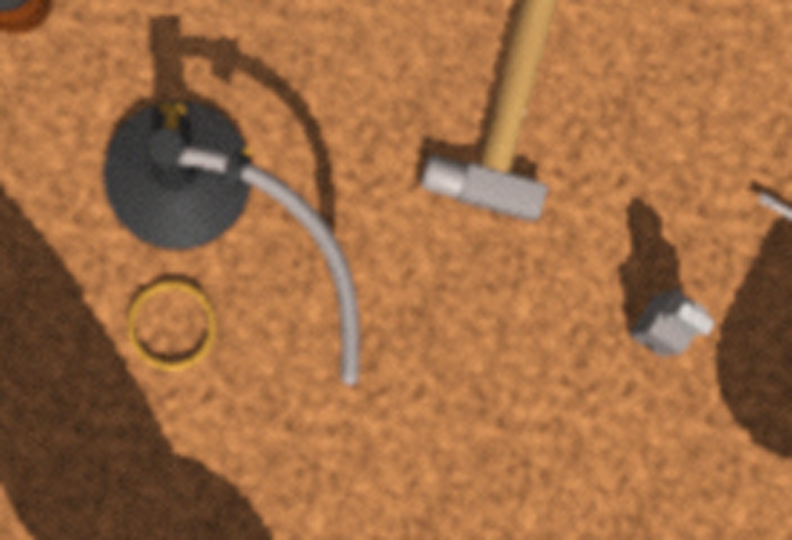

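View pics/scz.png

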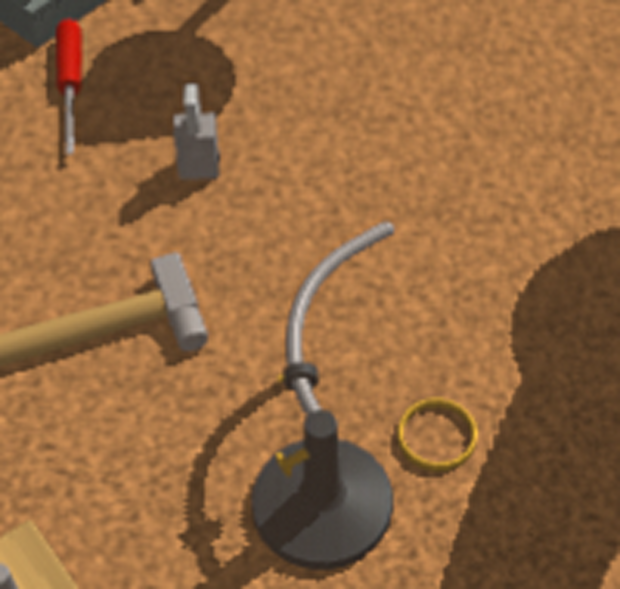

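```bash
cat > h.py <<'E'
import numpy as np, cv2, pickle
from scipy.spatial.transform import Rotation as R
from scipy.optimize import minimize, least_squares
def ray(c,px):
    p=cv2.undistortPoints(np.array(px,float).reshape(-1,1,2),c["camera_matrix"],c["dist"]).reshape(-1,2)
    T=np.array(c["T"]); d=np.c_[p,np.ones(len(p))]@T[:3,:3].T
    return T[:3,3],d
def onplane(c,px,z):
    o,d=ray(c,px); return o+d*((z-o[2])/d[:,2])[:,None]
def proj(c,P):
    T=np.array(c["T"]); Rc=T[:3,:3].T; t=-Rc@T[:3,3]
    return cv2.projectPoints(np.array(P,float).reshape(-1,3),cv2.Rodrigues(Rc)[0],t,c["camera_matrix"],np.array(c["dist"]))[0].reshape(-1,2)
def tri(c1,p1,c2,p2):
    o1,d1=ray(c1,p1); o2,d2=ray(c2,p2); d1=d1[0];d2=d2[0]
    A=np.c_[d1,-d2]; s=np.linalg.lstsq(A,o2-o1,rcond=None)[0]
    a=o1+s[0]*d1;b=o2+s[1]*d2
    return (a+b)/2,np.linalg.norm(a-b)
def box(x0,x1,y0,y1,z0,z1): return np.array([[x,y,z] for x in(x0,x1) for y in(y0,y1) for z in(z0,z1)])
BLK=box(-.014,.014,-.018,.018,0,.056); FIN=box(-.012,.012,-.005,.005,.056,.096)
def carmask(c,pos,Rm):
    m=np.zeros((400*4,640*4),np.uint8)
    for B in(BLK,FIN):
        p=proj(c,B@Rm.T+pos); h=cv2.convexHull((p*4+1.5).astype(np.float32)).astype(np.int32); cv2.fillConvexPoly(m,h,255)
    return cv2.resize(m,(640,400),interpolation=cv2.INTER_AREA)/255.
E
python3 - <<'E'
from plant import bot
from h import *
D={}
for n in("scene","top"):
    c=bot.camera(n); D[n]=c
    for l in ["carriage","stand","stop"]:
        r=bot.outline_of(l,c); D[n,l]=r; print(n,l,[(x["p"],x["extent"],x["region"].sum()) for x in r[:2]])
pickle.dump(D,open("d0.pkl","wb"))
print(bot.read_state()["clock"])
print("tip",tri(D["scene"],[327.1,174.9],D["top"],[338.5,227.0]))
print("bore",tri(D["scene"],[263.4,142],D["top"],[422.5,211.4]))
print("face",tri(D["scene"],[295.2,218.5],D["top"],[305.5,167.1]))
E
```

```text
scene carriage [(0.86, [255.3, 127.5, 269.2, 158.8], np.int64(313))]
scene stand []
scene stop [(0.64, [292.7, 218.3, 302.1, 226.2], np.int64(90)), (0.24, [484.6, 260.2, 505.2, 282.7], np.int64(261))]
top carriage [(0.66, [416.5, 200.7, 439.9, 216.2], np.int64(266))]
top stand [(0.96, [268.0, 148.5, 339.6, 226.6], np.int64(1642)), (0.3, [417.0, 202.6, 440.3, 218.0], np.int64(286))]
top stop [(0.38, [305.5, 160.7, 310.0, 171.9], np.int64(41))]
1.8
tip (array([ 0.47364068, -0.09974601,  0.09699464]), np.float64(0.005162897358535684))
bore (array([ 0.51548475, -0.31941646,  0.05107496]), np.float64(0.009070536123280827))
face (array([ 0.61796188, -0.02622058,  0.12029244]), np.float64(0.0030782121880872193))
```

```bash
python3 - <<'E'
from h import *
D=pickle.load(open("d0.pkl","rb"))
# carriage fit
ms={n:D[n,"carriage"][0]["region"].astype(float) for n in("scene","top")}
def sat(n):
    f=D[n]["frame"].astype(float); mx=f.max(2);mn=f.min(2); return mx-mn,mx
for n,w in(("scene",(245,120,280,170)),("top",(410,192,448,226))):
    s,m=sat(n); x0,y0,x1,y1=w
    print(n); 
def f(p,ms,zoff=0):
    Rm=R.from_euler("z",p[2]).as_matrix(); c=0
    for n in("scene","top"):
        k=carmask(D[n],np.array([p[0],p[1],0]),Rm); g=cv2.GaussianBlur(ms[n],(0,0),.7); k=cv2.GaussianBlur(k,(0,0),.7); c+=((g-k)**2).sum()
    return c
best=None
for yaw in np.arange(0,np.pi,np.pi/12):
    for o in [(0,0)]:
        r=minimize(f,[.5145,-.319,yaw],args=(ms,),method="Nelder-Mead",options=dict(initial_simplex=np.array([[.515,-.319,yaw],[.525,-.319,yaw],[.515,-.309,yaw],[.515,-.319,yaw+.3]]),maxiter=120))
        if best is None or r.fun<best.fun: best=r
        print(round(yaw,2),r.x,r.fun)
print(best.x,best.fun)
for n in("scene","top"):
    fr=D[n]["frame"].copy(); Rm=R.from_euler("z",best.x[2]).as_matrix()
    fr=cv2.resize(fr,None,fx=8,fy=8,interpolation=cv2.INTER_CUBIC) if 0 else fr
    x0,y0=(240,115) if n=="scene" else (405,185)
    z=cv2.resize(fr[y0:y0+50,x0:x0+50],None,fx=8,fy=8,interpolation=cv2.INTER_CUBIC)
    z0=z.copy()
    for B in(BLK,FIN):
        p=proj(D[n],B@Rm.T+np.array([best.x[0],best.x[1],0])); p=((p-[x0,y0]+.5)*8).astype(int)
        for i in range(8):
            for j in range(i):
                if bin(i^j).count("1")==1: cv2.line(z,tuple(map(int,p[i])),tuple(map(int,p[j])),(0,255,0) ,1)
    cv2.imwrite(f"pics/fit_{n}.png",np.hstack([z0,z]))
E
```

```text
scene
top
0.0 [ 0.51786266 -0.32950413  0.97838341] 9.503254530890061
0.26 [ 0.5183419  -0.32945515  0.99458748] 10.338025445356084
0.52 [ 0.51773118 -0.33000107  0.9638063 ] 10.706770518369453
0.79 [ 0.51796484 -0.32948835  1.02178177] 9.667847763107556
1.05 [ 0.51788906 -0.32947791  0.99292231] 9.559383034459959
1.31 [ 0.51782616 -0.3295158   0.99689134] 9.887177963164273
1.57 [ 0.51764223 -0.32966624  2.2966533 ] 56.531692134397765
1.83 [ 0.5176842  -0.32963115  2.23180933] 58.62140566279085
2.09 [ 0.5175959  -0.32938897  2.29329314] 57.57897115493196
2.36 [ 0.51771862 -0.32928054  2.23243313] 57.729555812379246
2.62 [ 0.51775399 -0.3317097   2.8861704 ] 83.09682152981662
2.88 [ 0.51732715 -0.33047483  2.97617799] 85.51282997308269
[ 0.51786266 -0.32950413  0.97838341] 9.503254530890061
```

```bash
python3 -c "
import cv2,numpy as np
cv2.imwrite('pics/fitc.png',cv2.resize(np.vstack([cv2.imread('pics/fit_scene.png'),cv2.imread('pics/fit_top.png')]),(600,600)))"
```

```text
(no output)
```

View pics/fitc.png

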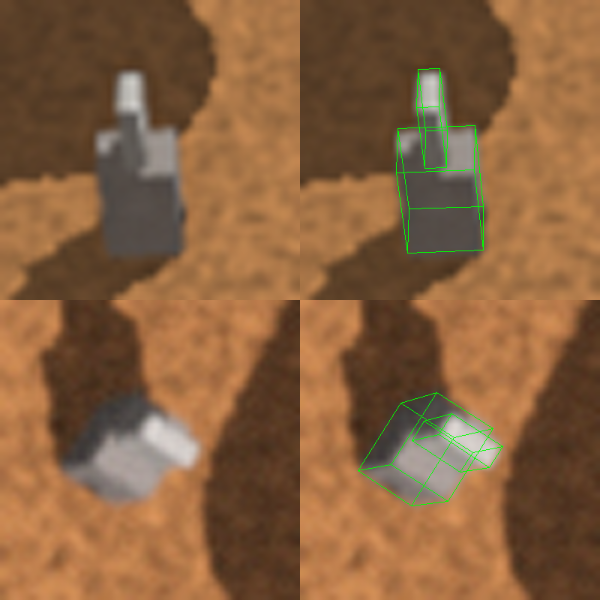

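```bash
cat > rodfit.py <<'E'
from h import *
D=pickle.load(open("d0.pkl","rb"))
def cl(n,P0):
    # seed polyline in world -> refine centre in image across normal
    c=D[n]; f=c["frame"].astype(np.float32); s=f.max(2)-f.min(2); # saturation-like: low on rod
    p=proj(c,P0); out=[];idx=[]
    for i in range(len(p)):
        t=p[min(i+1,len(p)-1)]-p[max(i-1,0)]; t/=np.linalg.norm(t); nr=np.array([-t[1],t[0]])
        u=np.arange(-9,9.01,.25); q=(p[i]+u[:,None]*nr).astype(np.float32)
        v=cv2.remap(s,q[:,0].reshape(1,-1),q[:,1].reshape(1,-1),cv2.INTER_LINEAR)[0]
        bg=np.median(v); w=np.clip(bg*.75-v,0,None)
        k=int(np.argmax(np.convolve(w,np.ones(9),"same")))
        m=np.abs(u-u[k])<3.2
        if w[m].sum()<30: continue
        out.append(p[i]+nr*((w*u)[m].sum()/w[m].sum())); idx.append(i)
    return np.array(out),np.array(idx)
def rod(p,th):
    x,y,yaw=p[:3]; n=(len(p)-3)//2; 
    # wander: sum of sin basis with zero at tip (value+slope)
    s=th/1.5
    B=np.array([s**(k+2) for k in range(n)])
    rr=.14+np.tensordot(p[3:3+n],B,1); zz=.115+np.tensordot(p[3+n:],B,1)
    L=np.c_[rr*np.cos(th),rr*np.sin(th)]; c_,s_=np.cos(yaw),np.sin(yaw)
    return np.c_[x+c_*L[:,0]-s_*L[:,1],y+s_*L[:,0]+c_*L[:,1],zz]
E
python3 - <<'E'
from rodfit import *
# initial: tip pix top (338.5,227) at z=.115 ; post top at z=.126 
D_t=D["top"]
tip=onplane(D_t,[338.5,226.5],.115)[0]; post=onplane(D_t,[287,160.5],.126)[0]
print(tip,post,onplane(D["scene"],[327,174.5],.115), onplane(D["scene"],[303,238],.126))
# stand centre,yaw from tip & post
a=.14*np.array([1,0]);b=.14*np.array([np.cos(1.5),np.sin(1.5)])
yaw=np.arctan2(*(post-tip)[[1,0]])-np.arctan2(*(b-a)[[1,0]])
print("yaw",yaw,"chord",np.linalg.norm((post-tip)[:2]),np.linalg.norm(b-a))
rot=lambda v:np.array([np.cos(yaw)*v[0]-np.sin(yaw)*v[1],np.sin(yaw)*v[0]+np.cos(yaw)*v[1]])
ctr=((tip[:2]-rot(a))+(post[:2]-rot(b)))/2; print(ctr)
th=np.linspace(0.03,1.3,50)
p0=np.r_[ctr,yaw,0,0,0,0,0,0]
for it in range(3):
    P=rod(p0,th); obs={}
    for n in("scene","top"): obs[n]=cl(n,P)
    def res(p):
        r=[];P=rod(p,th)
        for n in("scene","top"):
            o,i=obs[n]; q=proj(D[n],P); t=np.gradient(q,axis=0); t/=np.linalg.norm(t,axis=1)[:,None]
            nr=np.c_[-t[:,1],t[:,0]]; r.append(((q[i]-o)*nr[i]).sum(1))
        tp=rod(p,np.array([0.]))
        r.append(20*(tp[0,:2]-tip[:2])/.002*.02)
        r.append(p[3:]/.03)
        return np.concatenate(r)
    s=least_squares(res,p0,loss="soft_l1"); p0=s.x; print(p0.round(4),s.cost, len(obs["scene"][1]),len(obs["top"][1]))
np.save("rod.npy",p0)
rr=res(p0)
print("tip",rod(p0,np.array([0.])))
n1=len(obs["scene"][1]); print(rr[:n1].round(1)); print(rr[n1:n1+len(obs["top"][1])].round(1))
ims=[]
for n,x0,y0 in(("scene",265,160),("top",265,145)):
    z=cv2.resize(D[n]["frame"][y0:y0+95,x0:x0+95],None,fx=4.2,fy=4.2,interpolation=cv2.INTER_CUBIC); z0=z.copy()
    q=(proj(D[n],rod(p0,np.linspace(0,1.5,60)))-[x0,y0]+.5)*4.2
    for a in q: cv2.circle(z,tuple(int(v) for v in a),1,(0,255,0),-1)
    ims.append(z)
cv2.imwrite("pics/rod1.png",np.hstack(ims)[:, :800])
E
```

```text
[ 0.47644967 -0.10051184  0.115     ] [0.63209136 0.01780492 0.126     ] [[ 0.48054497 -0.08802991  0.115     ]] [[0.63688389 0.02711162 0.126     ]]
yaw -1.6708075072914297 chord 0.195507525819528 0.19085885280653359
[0.49227828 0.04019523]
[ 0.5054  0.0447 -1.6154  0.0234 -0.0135 -0.1637 -0.0031 -0.0024 -0.0031] 20.041472138919588 49 45
[ 0.5019  0.0452 -1.7402  0.045   0.0084 -0.1352 -0.0131 -0.0059 -0.0093] 26.434848304080635 39 40
[ 0.5117  0.0426 -1.8213  0.0028 -0.0142 -0.0204 -0.0084  0.004   0.0043] 14.60601416574282 50 43
tip [[ 0.47695577 -0.09299724  0.115     ]]
[ 0.  -0.   0.1  0.2  0.3  0.4  0.6  0.5  0.6  0.4  0.3  0.3  0.4  0.1
  0.1  0.2  0.1  0.1  0.1  0.  -0.1 -0.1 -0.1  0.  -0.1 -0.   0.1  0.1
  0.2  0.1  0.2  0.3  0.3  0.2  0.2  0.2  0.2  0.1 -0.1 -0.1  0.4  2.5
  3.9  1.8 -1.  -0.9 -0.8 -0.5  0.3  0.6]
[-0.8 -0.6 -0.4 -0.2 -0.2 -0.2 -0.1  0.1  0.2  0.2  0.2  0.2  0.1  0.
  0.1 -0.1 -0.1 -0.1 -0.1 -0.1 -0.1 -0.2 -0.3 -0.3 -0.1 -0.2 -0.6 -0.9
 -0.7 -0.3  0.   0.1  0.1 -0.  -0.1 -0.1 -0.2 -0.3 -0.4 -0.5 -0.6 -1.
  3.6]
```

View pics/rod1.png

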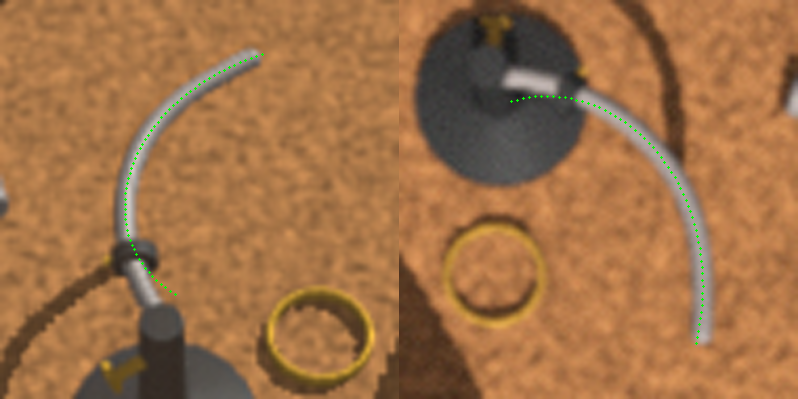

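```bash
cat > rodfit2.py <<'E'
from rodfit import *
def satmask(c):
    f=cv2.GaussianBlur(c["frame"].astype(np.float32),(0,0),.4); return (f.max(2)-f.min(2))/(f.max(2)+1)
def cl2(c,P0,th=.3,span=7):
    s=satmask(c); p=proj(c,P0); out=[];idx=[];wd=[]
    for i in range(len(p)):
        t=p[min(i+1,len(p)-1)]-p[max(i-1,0)]; t/=np.linalg.norm(t); nr=np.array([-t[1],t[0]])
        u=np.arange(-span,span+.01,.1); q=(p[i]+u[:,None]*nr).astype(np.float32)
        v=cv2.remap(s,q[:,0].reshape(1,-1),q[:,1].reshape(1,-1),cv2.INTER_LINEAR)[0]
        b=v<th
        if not b.any(): continue
        k=np.argmin(np.where(b,np.abs(u),99)); a=k; e=k
        while a>0 and b[a-1]:a-=1
        while e<len(u)-1 and b[e+1]:e+=1
        if (u[e]-u[a])>8 or u[e]-u[a]<1.5: continue
        out.append(p[i]+nr*(u[a]+u[e])/2); idx.append(i); wd.append(u[e]-u[a])
    return np.array(out),np.array(idx),np.array(wd)
E
python3 - <<'E'
from rodfit2 import *
for n,x0,y0 in(("scene",265,160),("top",265,145)):
    s=satmask(D[n])[y0:y0+95,x0:x0+95]; print(n,np.percentile(s,[1,5,20,50,90]))
    cv2.imwrite(f"pics/s_{n}.png",cv2.resize((s*350).clip(0,255).astype(np.uint8),None,fx=4.2,fy=4.2,interpolation=cv2.INTER_CUBIC))
cv2.imwrite("pics/sm.png",np.hstack([cv2.imread("pics/s_scene.png"),cv2.imread("pics/s_top.png")]))
E
```

```text
scene [0.07639229 0.12114283 0.56841348 0.57436115 0.58133068]
top [0.013378   0.03175251 0.50373768 0.58976489 0.60654094]
```

View pics/sm.png

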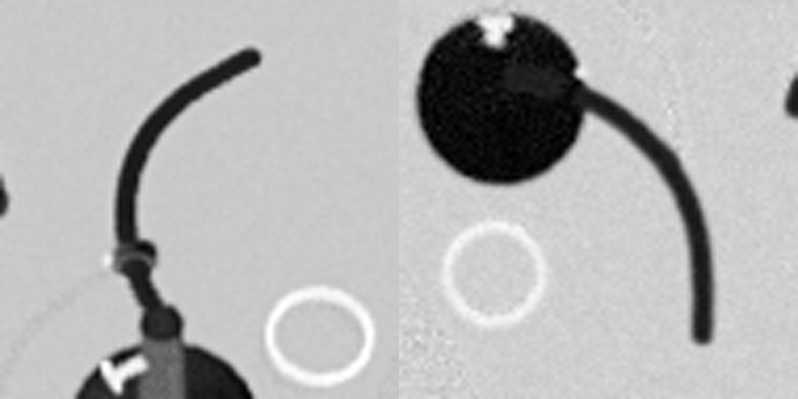

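```bash
cat > fit3.py <<'E'
from rodfit2 import *
NB=5
def tipend(c,P):
    s=satmask(c); q=proj(c,P); d=(q[0]-q[1]); d/=np.linalg.norm(d)
    u=np.arange(-8,8,.1); r=(q[0]+u[:,None]*d).astype(np.float32)
    v=cv2.remap(s,r[:,0].reshape(1,-1),r[:,1].reshape(1,-1),cv2.INTER_LINEAR)[0]
    k=np.where(v<.3)[0]; return q[0]+u[k[-1]]*d
def foot(c):
    return None
th=np.linspace(0.05,1.5,59)
def basis(s): return np.array([s**2*np.cos(k*np.pi*s) for k in range(NB)])
def rod3(p,th):
    B=basis(th/1.5); rr=.14+p[3:3+NB]@B; zz=.115+p[3+NB:3+2*NB]@B
    c_,s_=np.cos(p[2]),np.sin(p[2])
    x,y=rr*np.cos(th),rr*np.sin(th)
    return np.c_[p[0]+c_*x-s_*y,p[1]+s_*x+c_*y,zz]
E
python3 - <<'E'
from fit3 import *
# foot ellipse from top & scene: threshold mask, contour fit
m=(satmask(D["top"])<.3).astype(np.uint8)[145:200,255:315]
pts=np.argwhere(m)[:,::-1]+[255,145]
# disc lower/left arc pts
cs,_=cv2.findContours(m,cv2.RETR_EXTERNAL,cv2.CHAIN_APPROX_NONE); ct=max(cs,key=cv2.contourArea)[:,0]+[255,145]
sel=ct[(ct[:,0]<300)&(ct[:,1]>155)]
e=cv2.fitEllipse(sel.astype(np.float32)); print("foot top",e)
for z in(0,.01): print(onplane(D["top"],[e[0]],z))
foot=onplane(D["top"],[e[0]],.006)[0]
yaw=-1.6; 
p0=np.r_[0.492,.04,-1.67,np.zeros(2*NB),np.zeros(4)]
for it in range(5):
    P=rod3(p0,th); obs={n:cl2(D[n],P[(th<1.0) if n=='scene' else (th<.98)]) for n in("scene","top")}
    te={n:tipend(D[n],rod3(p0,np.array([0,.05]))) for n in obs}
    def res(p):
        r=[];P=rod3(p,th)
        for k,n in enumerate(("scene","top")):
            o,i,w=obs[n]; off=p[-4+2*k:][:2]
            q=proj(D[n],P)+off; t=np.gradient(q,axis=0); t/=np.linalg.norm(t,axis=1)[:,None]
            nr=np.c_[-t[:,1],t[:,0]]; r.append(((q[i]-o)*nr[i]).sum(1)/.3)
            tq=proj(D[n],rod3(p,np.array([0,.05])))+off; d=tq[0]-tq[1]; d/=np.linalg.norm(d); r.append([(tq[0]-te[n])@d/.3])
        # post
        a=p[2]+1.5; pc=p[:2]+.14*np.array([np.cos(a),np.sin(a)])
        fq=proj(D["top"],[np.r_[pc,.006]])[0]+p[-2:]; r.append((fq-e[0])/.4)
        r.append(p[-4:]/.6)
        r.append(p[3:3+NB]/.006); r.append(p[3+NB:-4]/.005)
        return np.concatenate(r)
    s=least_squares(res,p0,loss="soft_l1"); p0=s.x
    print(s.cost.round(2),p0.round(4),[len(obs[n][1]) for n in obs],[obs[n][2].mean().round(2) for n in obs])
np.save("rod3.npy",p0)
T=rod3(p0,np.array([0,.1,.2,.4,.6,.8,1.,1.2])); print(T.round(4))
B=basis(np.array([0,.2,.4,.6,.8,1.,1.2])/1.5); print((p0[3:3+NB]@B*1e3).round(1),(p0[3+NB:-4]@B*1e3).round(1))
cov=np.linalg.inv(s.jac.T@s.jac); print("sd",np.sqrt(np.diag(cov))[:3],"off",p0[-4:])
ims=[]
for k,(n,x0,y0) in enumerate((("scene",265,160),("top",265,145))):
    z=cv2.resize(D[n]["frame"][y0:y0+95,x0:x0+95],None,fx=4.2,fy=4.2,interpolation=cv2.INTER_CUBIC)
    q=(proj(D[n],rod3(p0,np.linspace(0,1.5,60)))+p0[-4+2*k:][:2]-[x0,y0]+.5)*4.2
    for a in q: cv2.circle(z,tuple(int(v) for v in a),1,(0,255,0),-1)
    ims.append(z)
cv2.imwrite("pics/rod2.png",np.hstack(ims)[:, :800])
E
```

```text
foot top ((285.1962890625, 171.55104064941406), (28.614360809326172, 37.2054443359375), 139.44830322265625)
[[0.62587262 0.03196365 0.        ]]
[[0.62429755 0.03118963 0.01      ]]
26.59 [ 4.8620e-01  4.3400e-02 -1.6233e+00  5.3800e-02  5.3700e-02  2.2000e-03
 -2.2000e-03 -3.1000e-03  2.3000e-03  1.4000e-03  5.0000e-04 -5.0000e-04
 -3.2000e-03  5.3100e-02  2.9070e-01  8.2700e-02 -4.9000e-03] [38, 38] [np.float64(4.44), np.float64(4.51)]
25.43 [ 4.8630e-01  4.3500e-02 -1.6336e+00  5.3100e-02  5.1400e-02  9.0000e-04
 -2.9000e-03 -3.1000e-03  2.1000e-03  1.4000e-03  2.0000e-04 -1.2000e-03
 -3.2000e-03  7.7700e-02  2.5220e-01  7.1000e-02  1.1800e-02] [38, 38] [np.float64(4.43), np.float64(4.5)]
25.5 [ 4.8630e-01  4.3500e-02 -1.6338e+00  5.3600e-02  5.2300e-02  1.4000e-03
 -2.6000e-03 -2.9000e-03  2.2000e-03  1.4000e-03  2.0000e-04 -1.0000e-03
 -2.8000e-03  9.2300e-02  2.5340e-01  7.9200e-02  6.4000e-03] [38, 38] [np.float64(4.42), np.float64(4.5)]
25.34 [ 4.8630e-01  4.3500e-02 -1.6337e+00  5.3500e-02  5.2000e-02  1.2000e-03
 -2.7000e-03 -3.1000e-03  2.1000e-03  1.3000e-03  2.0000e-04 -8.0000e-04
 -2.8000e-03  8.9700e-02  2.5190e-01  7.7100e-02  1.0700e-02] [38, 38] [np.float64(4.42), np.float64(4.5)]
25.31 [ 4.8630e-01  4.3500e-02 -1.6337e+00  5.3500e-02  5.1600e-02  1.3000e-03
 -2.9000e-03 -3.1000e-03  2.1000e-03  1.3000e-03  2.0000e-04 -9.0000e-04
 -2.8000e-03  8.7400e-02  2.5190e-01  7.5300e-02  1.3400e-02] [38, 38] [np.float64(4.42), np.float64(4.5)]
[[ 0.4775 -0.0962  0.115 ]
 [ 0.4916 -0.0968  0.115 ]
 [ 0.5057 -0.097   0.1151]
 [ 0.5348 -0.0949  0.1155]
 [ 0.5637 -0.0864  0.1153]
 [ 0.5887 -0.0692  0.1147]
 [ 0.6084 -0.0461  0.1158]
 [ 0.6214 -0.019   0.117 ]]
[ 0.   1.8  6.6 11.2 12.3 11.4  8.8] [ 0.   0.1  0.5  0.3 -0.3  0.8  2. ]
sd [0.00174665 0.00115524 0.00997322] off [0.08738341 0.25187582 0.07531637 0.01339237]
```

View pics/rod2.png

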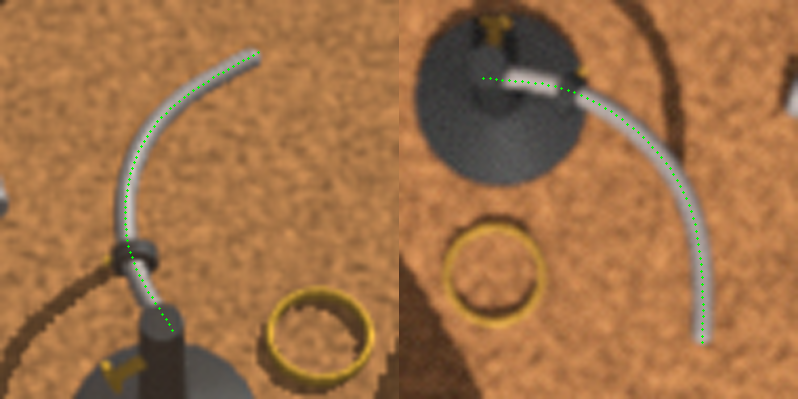

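```bash
cat > run3.py <<'E'
from fit3 import *
m=(satmask(D["top"])<.3).astype(np.uint8)
cs,_=cv2.findContours(m[140:215,255:335],cv2.RETR_EXTERNAL,cv2.CHAIN_APPROX_NONE); ct=max(cs,key=cv2.contourArea)[:,0]+[255,140]
a=np.degrees(np.arctan2(ct[:,1]-168.3,ct[:,0]-289)); r=np.hypot(ct[:,1]-168.3,ct[:,0]-289)
sel=ct[(np.abs(r-20)<2)&((a>0)|(a<-140)|((a>-75)&(a<-30)))]
e=cv2.fitEllipse(sel.astype(np.float32)); print("foot top",e,len(sel), onplane(D["top"],[e[0]],.005))
p0=np.r_[0.492,.04,-1.67,np.zeros(2*NB),np.zeros(4)]
for it in range(5):
    P=rod3(p0,th); obs={n:cl2(D[n],P[(th<1.0) if n=='scene' else (th<.98)]) for n in("scene","top")}
    te={n:tipend(D[n],rod3(p0,np.array([0,.05]))) for n in obs}
    def res(p):
        r=[];P=rod3(p,th)
        for k,n in enumerate(("scene","top")):
            o,i,w=obs[n]; off=p[-4+2*k:][:2]
            q=proj(D[n],P)+off; t=np.gradient(q,axis=0); t/=np.linalg.norm(t,axis=1)[:,None]
            nr=np.c_[-t[:,1],t[:,0]]; r.append(((q[i]-o)*nr[i]).sum(1)/.3)
            tq=proj(D[n],rod3(p,np.array([0,.05])))+off; d=tq[0]-tq[1]; d/=np.linalg.norm(d); r.append([(tq[0]-te[n])@d/.3])
        a=p[2]+1.5; pc=p[:2]+.14*np.array([np.cos(a),np.sin(a)])
        fq=proj(D["top"],[np.r_[pc,.005]])[0]+p[-2:]; r.append((fq-e[0])/.4)
        r.append(p[-4:]/.6)
        r.append(p[3:3+NB]/.006); r.append(p[3+NB:-4]/.005)
        return np.concatenate(r)
    s=least_squares(res,p0,loss="soft_l1"); p0=s.x
print(s.cost.round(2),p0.round(4)); print((res(p0)*.3).round(1))
np.save("rod3.npy",p0)
T=rod3(p0,np.array([0,.1,.2,.4,.6,.8,1.,1.2])); print(T.round(4))
B=basis(np.array([0,.2,.4,.6,.8,1.,1.2])/1.5); print((p0[3:3+NB]@B*1e3).round(1),(p0[3+NB:-4]@B*1e3).round(1))
cov=np.linalg.inv(s.jac.T@s.jac); print("sd",np.sqrt(np.diag(cov))[:3],"off",p0[-4:],te)
print("nonparam tri of tip ends",tri(D["scene"],te["scene"],D["top"],te["top"]))
E
python3 run3.py
```

```text
foot top ((288.9615173339844, 167.97048950195312), (39.374080657958984, 40.17378616333008), 170.2244415283203) 81 [[0.63452344 0.02152402 0.005     ]]
15.84 [ 4.9730e-01  4.3300e-02 -1.7114e+00  2.2700e-02  1.9600e-02 -1.2000e-03
 -7.0000e-03 -1.7000e-03  1.7000e-03  1.3000e-03  0.0000e+00 -1.5000e-03
 -2.9000e-03  8.7600e-02  2.5050e-01  7.4000e-02 -1.6000e-03]
[ 0.1  0.   0.   0.1  0.   0.1  0.1  0.1 -0.  -0.  -0.2 -0.1 -0.1 -0.2
 -0.2 -0.  -0.  -0.   0.  -0.  -0.   0.  -0.   0.   0.   0.1 -0.   0.1
  0.1 -0.  -0.1 -0.  -0.1  0.   0.  -0.1 -0.   0.1 -0.  -0.1 -0.   0.1
  0.1  0.   0.   0.   0.   0.  -0.  -0.  -0.  -0.1 -0.1 -0.1 -0.1 -0.
 -0.1 -0.   0.1  0.1  0.1  0.   0.   0.1  0.1 -0.  -0.2 -0.2 -0.1  0.
  0.1  0.1  0.  -0.1 -0.1  0.  -0.  -0.1  2.2  0.1  0.   0.1  0.  -0.
  1.1  1.  -0.1 -0.4 -0.1  0.1  0.1  0.  -0.1 -0.2]
[[ 0.4777 -0.0953  0.115 ]
 [ 0.4917 -0.0967  0.115 ]
 [ 0.5057 -0.0971  0.115 ]
 [ 0.534  -0.095   0.1155]
 [ 0.5619 -0.0872  0.1154]
 [ 0.5863 -0.0714  0.1145]
 [ 0.6059 -0.0502  0.1154]
 [ 0.6226 -0.027   0.1166]]
[0.  0.7 3.1 5.6 5.2 3.3 3.7] [ 0.   0.   0.5  0.4 -0.5  0.4  1.6]
sd [0.00182652 0.00115382 0.01080937] off [ 0.0875764   0.250512    0.07401661 -0.00157249] {'scene': array([326.09255714, 172.09532187]), 'top': array([336.24995864, 226.0931968 ])}
nonparam tri of tip ends (array([ 0.47754282, -0.09534586,  0.11481797]), np.float64(0.0001878231836325247))
```

```bash
cat > go.py <<'E'
import sys; from plant import bot; from h import *
def st(v=True):
    s=bot.read_state(); Rm=R.from_rotvec(s["orientation"]).as_matrix()
    if v:
        print("t%.2f pos"%s["clock"],s["position"].round(4),"yawx %.3f"%np.arctan2(Rm[1,0],Rm[0,0]),"ydir",Rm[:,1].round(3),"F",s["wrist_force"].round(1),"M",s["wrist_torque"].round(2),"gap %.3f"%s["finger_gap"],"q7 %.2f"%s["q"][6])
    return s,Rm
def need(target,yaw=None):
    s,Rm=st(); d=np.array(target)-s["position"]; print("tool shift cm",(Rm.T@d*100).round(2))
    if yaw is not None:
        a=np.arctan2(Rm[1,0],Rm[0,0]); e=(yaw-a+np.pi/2)%np.pi-np.pi/2; print("twist deg",round(-np.degrees(e),2))
if __name__=="__main__":
    a=[float(x) for x in sys.argv[1:]]
    need(a[:3],a[3] if len(a)>3 else None) if a else st()
E
python3 go.py 0.5 0.2 0.25 -0.586
```

```text
t1.80 pos [0.2633 0.5669 0.2503] yawx 1.136 ydir [-0.  0. -1.] F [ 0.2  0.5 -0. ] M [ 0.04 -0.03 -0.  ] gap 0.999 q7 -0.22
tool shift cm [-2.330e+01  3.000e-02 -3.693e+01]
twist deg -81.34
```

```bash
python3 -m creep '[[0,0,-5,4.6],[0,0,-5,4.6],[0,0,-5,4.6],[0,0,-5,4.6],[0,0,-5,4.6]]' && python3 go.py
```

```text
clock: 2.3
position: [0.4707, 0.4266, 0.2504]
orientation: [-1.494, -0.573, 0.571]
wrist_force: [0.5, 0.2, 1.2]
finger_gap: 1.002
t2.30 pos [0.4707 0.4266 0.2504] yawx 0.731 ydir [ 0.001  0.001 -1.   ] F [0.5 0.2 1.2] M [ 0.04 -0.02  0.01] gap 1.002 q7 -0.15
```

```bash
python3 -m creep '[[0,0,-5,4.6],[0,0,-5,4.6],[0,0,-5,4.6],[0,0,-5,4.6],[0,0,-5,4.6]]' >/dev/null&& python3 -m creep '[[0,0,-5,4.6],[0,0,-5,4.6],[0,0,-5,4.6],[0,0,-5,4.6],[0,0,-5,4.6]]' >/dev/null && python3 -m creep '[[0,0,-5,4.6],[0,0,-5,4.6],[0,0,-5,4.6],[0,0,-5,4.6],[0,0,-5,4.6]]' >/dev/null; python3 go.py 0.518 -0.3295 0.15 -0.586
```

```text
t3.80 pos [ 0.5898 -0.2695  0.2503] yawx -0.473 ydir [ 0.001 -0.    -1.   ] F [ 0.1  0.  -0. ] M [-0.01  0.01 -0.01] gap 0.995 q7 -0.00
tool shift cm [-3.67 10.02 -8.61]
twist deg 6.5
```

```bash
python3 -m creep '[[-1.8,3,-4.3,3.25],[-1.8,3,-4.3,3.25],[0,2,0,0],[0,0,0,0]]' && python3 go.py 0.518 -0.3295 0.15 -0.586
```

```text
clock: 4.2
position: [0.5219, -0.3202, 0.1737]
orientation: [-1.52, 0.463, -0.454]
wrist_force: [-0.1, 0.8, 1.0]
finger_gap: 1.001
t4.20 pos [ 0.5219 -0.3202  0.1737] yawx -0.586 ydir [-0.005  0.003 -1.   ] F [-0.1  0.8  1. ] M [0.11 0.01 0.01] gap 1.001 q7 0.04
tool shift cm [ 0.2   2.37 -0.99]
twist deg 0.02
```

```bash
python3 -m creep '[[0.2,3,-1,0],[0,3,0,0],[0,2,0,0],[0,1,0,0],[0,0,0,0]]' && python3 go.py 0.518 -0.3295 0.078 -0.586; python3 - <<'E'
from go import *
ims=[]
for n,x0,y0 in(("scene",200,80),("top",350,150)):
    c=bot.camera(n); ims.append(cv2.resize(c["frame"][y0:y0+120,x0:x0+120],None,fx=3.3,fy=3.3,interpolation=cv2.INTER_CUBIC))
cv2.imwrite("pics/g1.png",np.hstack(ims))
E
```

```text
clock: 4.7
position: [0.5216, -0.3284, 0.0857]
orientation: [-1.521, 0.456, -0.455]
wrist_force: [1.1, -0.1, 0.2]
finger_gap: 1.0
t4.70 pos [ 0.5216 -0.3284  0.0857] yawx -0.581 ydir [-0.     0.001 -1.   ] F [ 1.1 -0.1  0.2] M [ 0.01 -0.01 -0.04] gap 1.000 q7 0.07
tool shift cm [-0.25  0.77 -0.29]
twist deg 0.28
```

View pics/g1.png

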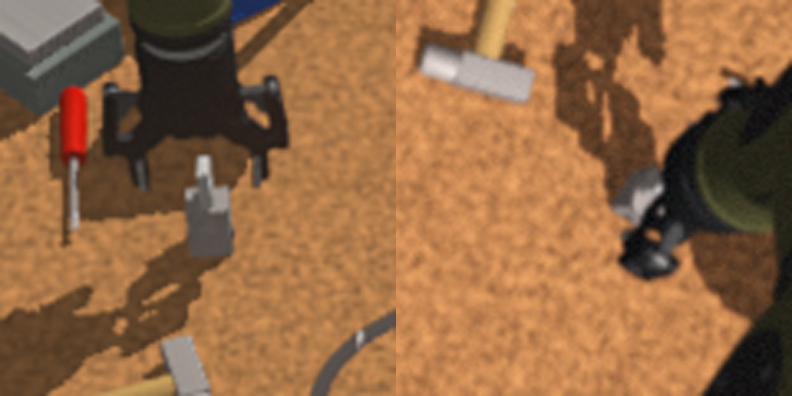

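```bash
python3 -m creep '[[-0.25,0.77,-0.29,0.2],[0,0,0,0]]' >/dev/null; python3 go.py 0.518 -0.3295 0.078 -0.586; python3 -m creep '[[0,0,0,0],[0,0,0,0],[0,0,0,0],[0,0,0,0],[0,0,0,0]]' 1 60; python3 go.py
```

```text
t5.00 pos [ 0.5163 -0.3309  0.0786] yawx -0.587 ydir [-0.001 -0.    -1.   ] F [-0.  -0.2  0.1] M [ 0.04  0.09 -0.04] gap 1.002 q7 0.08
tool shift cm [0.06 0.05 0.21]
twist deg -0.07
clock: 5.5
position: [0.5171, -0.3307, 0.0785]
orientation: [-1.521, 0.459, -0.46]
wrist_force: [-0.2, 0.0, 0.5]
finger_gap: 0.144
t5.50 pos [ 0.5171 -0.3307  0.0785] yawx -0.587 ydir [ 0.  0. -1.] F [-0.2  0.   0.5] M [ 0.02 -0.01 -0.02] gap 0.144 q7 0.08
```

```bash
python3 -m creep '[[0,0,0,0],[0,-1,0,0],[0,-3,0,0],[0,-3.5,0,0],[0,0,0,0]]'; python3 go.py 0.4 -0.16 0.1535 -1.68; python3 - <<'E'
from go import *
ims=[]
for n,x0,y0 in(("scene",200,80),("top",350,150)):
    c=bot.camera(n); ims.append(cv2.resize(c["frame"][y0:y0+120,x0:x0+120],None,fx=3.3,fy=3.3,interpolation=cv2.INTER_CUBIC))
cv2.imwrite("pics/g2.png",np.hstack(ims))
E
```

```text
clock: 6.0
position: [0.5195, -0.3327, 0.1583]
orientation: [-1.524, 0.453, -0.467]
wrist_force: [1.4, -0.8, -2.0]
finger_gap: 0.107
t6.00 pos [ 0.5195 -0.3327  0.1583] yawx -0.587 ydir [ 0.008 -0.005 -1.   ] F [ 1.4 -0.8 -2. ] M [-0.09 -0.1  -0.02] gap 0.107 q7 0.06
tool shift cm [-19.52   0.3    7.76]
twist deg 62.62
```

View pics/g2.png

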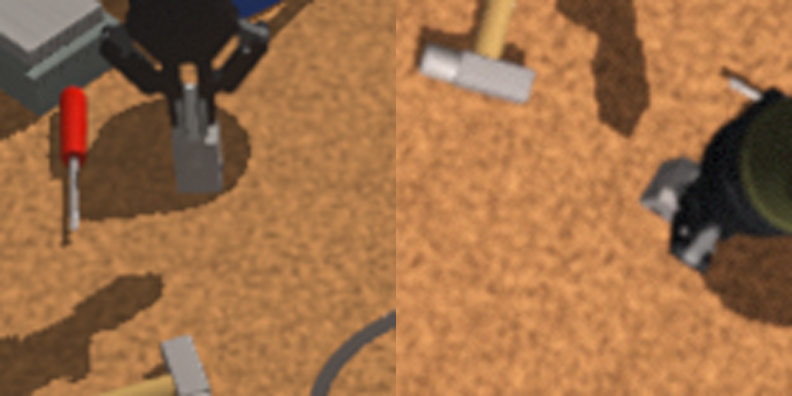

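```bash
python3 -m creep '[[0,0,0,8.5],[0,0,0,8.5],[0,0,0,8.5],[0,0,0,8.5],[0,0,0,8.5]]' >/dev/null;  python3 -m creep '[[0,0,0,8.5],[0,0,0,8.5],[0,0,0,3.1],[0,0,0,0]]'; python3 go.py 0.4 -0.16 0.1535 -1.68
```

```text
clock: 7.0
position: [0.5161, -0.3297, 0.1518]
orientation: [-1.157, 1.292, -1.286]
wrist_force: [-0.6, 0.4, -1.3]
finger_gap: 0.108
t7.00 pos [ 0.5161 -0.3297  0.1518] yawx -1.679 ydir [-0.003  0.002 -1.   ] F [-0.6  0.4 -1.3] M [-0.01 -0.05 -0.03] gap 0.108 q7 -0.71
tool shift cm [-15.62  -0.1  -13.38]
twist deg 0.06
```

```bash
python3 -m creep '[[-3.9,0,-3.35,0],[-3.9,0,-3.35,0],[-3.9,0,-3.35,0],[-3.9,-0.1,-3.35,0],[0,0,0,0]]' >/dev/null;  python3 -m creep '[[0,0,0,0]]'>/dev/null; python3 go.py 0.4357 -0.0905 0.1535 -1.68
```

```text
t7.60 pos [ 0.4033 -0.1648  0.1543] yawx -1.676 ydir [-0.001  0.001 -1.   ] F [ 1.  -1.  -2.2] M [-0.11 -0.09  0.06] gap 0.105 q7 -0.71
tool shift cm [-7.73  0.08  2.44]
twist deg 0.21
```

```bash
python3 -m creep '[[-3,0,0.5,0.2],[-3,0,1,0],[-1.73,0,0.9,0],[0,0,0,0],[0,0,0,0]]' >/dev/null; python3 go.py 0.4357 -0.0905 0.1535 -1.68;  python3 - <<'E'
from go import *
ims=[];E={}
for n,x0,y0 in(("scene",270,90),("top",280,160)):
    c=bot.camera(n); E[n]=c; r=bot.outline_of("carriage",c); E[n,"carriage"]=r
    print(n,[(x["p"],x["extent"],x["region"].sum()) for x in r[:2]])
    ims.append(cv2.resize(c["frame"][y0:y0+120,x0:x0+120],None,fx=3.3,fy=3.3,interpolation=cv2.INTER_CUBIC))
cv2.imwrite("pics/g3.png",np.hstack(ims))
E["s"]=bot.read_state(); pickle.dump(E,open("d1.pkl","wb"))
E
```

```text
t8.10 pos [ 0.4374 -0.0926  0.1543] yawx -1.682 ydir [ 0.001 -0.001 -1.   ] F [-0.3 -0.9 -2.5] M [-0.04 -0.   -0.02] gap 0.103 q7 -0.85
tool shift cm [-0.19  0.08 -0.2 ]
twist deg -0.11
scene [(0.84, [329.5, 153.1, 348.7, 182.2], np.int64(379))]
top []
```

View pics/g3.png

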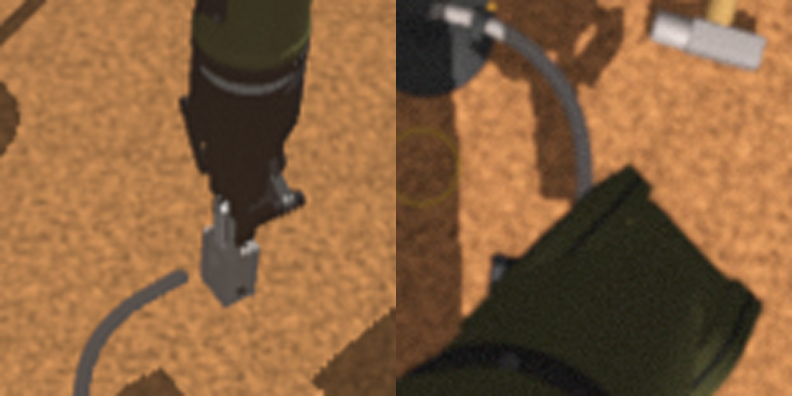

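```bash
cat > vis.py <<'E'
from h import *
def scenefit(E,z=None):
    s=E["s"]; Rt=R.from_rotvec(s["orientation"]).as_matrix(); c=E["scene"]
    yaw=np.arctan2(Rt[1,0],Rt[0,0])+np.pi/2
    Rc=np.c_[-Rt[:,2]*-1,Rt[:,0],-Rt[:,1]]  # x=toolz? fix handedness
    Rc[:,0]=np.cross(Rc[:,1],Rc[:,2])
    pos=s["position"]+Rt[:,1]*0.0785
    m=cv2.GaussianBlur(E["scene","carriage"][0]["region"].astype(float),(0,0),.7)
    f=c["frame"].astype(np.float32)
    # shift in pixels fit using only lower block (fin hidden by fingers)
    k0=np.zeros((1600,2560),np.uint8)
    for B in (BLK,):
        p=proj(c,B@Rc.T+pos); cv2.fillConvexPoly(k0,cv2.convexHull((p*4+1.5).astype(np.float32)).astype(np.int32),255)
    return c,pos,Rc,k0,m
E
python3 - <<'E'
from vis import *
E=pickle.load(open("d1.pkl","rb"))
c,pos,Rc,k0,m=scenefit(E)
print("pos",pos,"carx",Rc[:,0])
x0,y0=315,140
z=cv2.resize(c["frame"][y0:y0+55,x0:x0+55],None,fx=10,fy=10,interpolation=cv2.INTER_CUBIC)
for B in(BLK,FIN):
    p=((proj(c,B@Rc.T+pos)-[x0,y0]+.5)*10).astype(int)
    for i in range(8):
        for j in range(i):
            if bin(i^j).count("1")==1: cv2.line(z,tuple(map(int,p[i])),tuple(map(int,p[j])),(0,255,0),1)
from fit3 import rod3
p0=np.load("rod3.npy")
q=(proj(c,rod3(p0,np.linspace(0,.3,20)))+p0[-4:-2]-[x0,y0]+.5)*10
for a in q: cv2.circle(z,tuple(int(v) for v in a),2,(0,0,255),-1)
cv2.imwrite("pics/v1.png",z)
E
```

```text
pos [ 0.43603579 -0.09306327  0.07595616] carx [-9.93500397e-01  1.13828612e-01 -9.55944656e-05]
```

View pics/v1.png

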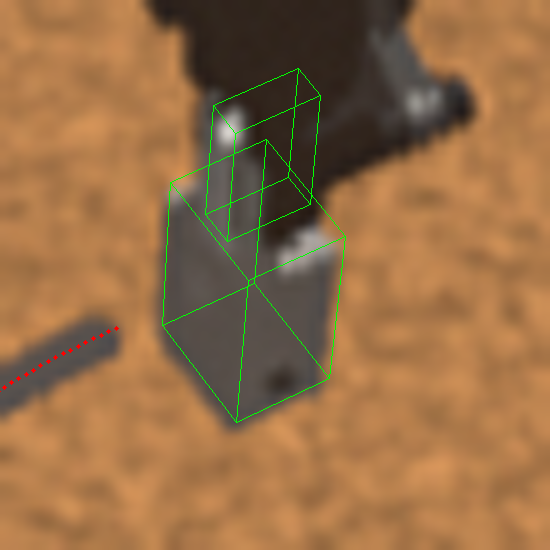

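```bash
python3 - <<'E'
from vis import *
E=pickle.load(open("d1.pkl","rb")); D=pickle.load(open("d0.pkl","rb"))
def enh(f,x0,y0,w,k):
    g=f[y0:y0+w,x0:x0+w].astype(np.float32); lo,hi=40,130
    return cv2.resize(((g-lo)/(hi-lo)*255).clip(0,255).astype(np.uint8),(k,k),interpolation=cv2.INTER_NEAREST)
cv2.imwrite("pics/e1.png",np.hstack([enh(E["scene"]["frame"],320,145,40,400),enh(D["scene"]["frame"],245,122,40,400)]))
E
```

```text
(no output)
```

View pics/e1.png

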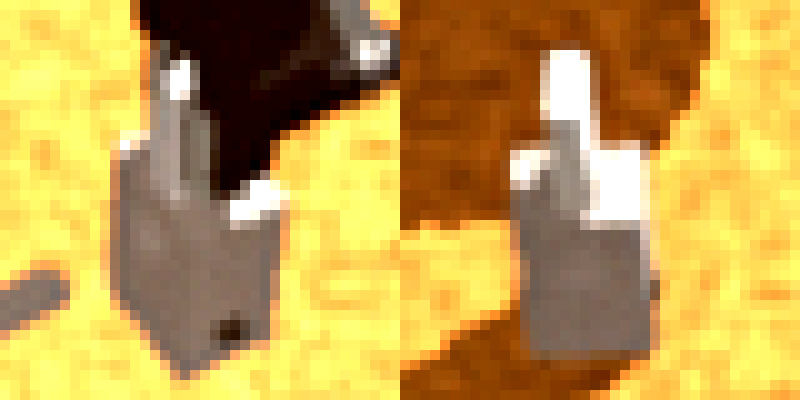

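```bash
python3 - <<'E'
from vis import *
E=pickle.load(open("d1.pkl","rb")); D=pickle.load(open("d0.pkl","rb"))
c,pos,Rc,k0,m=scenefit(E)
b=proj(c,[pos+Rc@[-.014,0,.04], pos+Rc@[.014,0,.04],pos+Rc@[0,.018,.01],pos+Rc@[0,-.018,.01]]); print(b)
g=cv2.cvtColor(c["frame"],cv2.COLOR_BGR2GRAY); print(g[160:184,330:350])
Rm=R.from_euler("z",.985).as_matrix(); print(proj(D["scene"],[np.array([.5179,-.3295,0])+Rm@[.014,0,.04]])); g=cv2.cvtColor(D["scene"]["frame"],cv2.COLOR_BGR2GRAY); print(g[138:160,255:273])
E
```

```text
[[335.14144223 166.8112396 ]
 [344.67389128 162.47702735]
 [335.51452759 167.47349069]
 [343.09930578 177.06805339]]
[[139 111 105  87  79  92  96  98  75  80  84  52  40  40  38  37  37  83
  129 132]
 [143  96  79  79  82  91  95  98  75  80  84  51  37  36  38  32  43 101
  128 126]
 [139  91  75  80  83  93  95  97  74  80  76  47  35  35  39  52  84 124
  129 126]
 [137  92  75  80  82  89  94  98  86  82  81  49  36  41  81 137 149 146
  133 129]
 [136  93  76  77  80  83  90 104  93  85  83  59  53  76  96 154 163 157
  145 139]
 [122  85  77  79  80  79  84  92  89  85  84  77  84 142 149 160 140 130
  117 130]
 [121  87  77  81  82  81  80  84  84  84  83  82  89 152 140 132 101  90
  100 121]
 [126  87  76  83  84  85  79  81  84  84  84  83  83 106  95  92  80  77
  101 132]
 [123  85  76  82  87  85  82  81  83  85  85  83  79  81  79  80  79  78
  106 137]
 [114  84  77  82  86  87  83  80  81  82  83  82  80  80  81  80  80  80
  109 135]
 [111  83  78  80  83  83  82  79  80  81  82  82  82  80  80  81  78  81
  120 133]
 [114  84  77  79  81  81  80  81  79  81  82  8
[... 2038 characters left out ...]
 77  78  87  75 115 131]
 [130  97  75  73  76  76  78  79  77  78  79  78  78  79  83  73 120 131]
 [114  81  74  75  77  78  78  78  77  77  76  78  79  78  79  91 129 131]
 [ 82  70  74  76  77  78  77  78  77  77  78  78  77  78  78  99 129 129]
 [ 68  70  75  76  77  77  78  77  76  78  78  78  79  79  78  94 122 125]
 [ 69  71  75  76  77  77  79  79  78  78  79  79  79  78  77  94 118 125]
 [ 69  74  76  77  78  78  78  79  78  78  79  79  78  77  78  96 126 132]
 [ 66  72  74  75  74  77  77  77  75  74  72  72  70  74  78 118 135 131]
 [ 67  68  70  68  65  70  73  72  71  67  66  67  71  96 109 128 133 127]
 [ 66  65  65  66  69  67  69  67  64  60  59  69 101 117 119 123 121 123]]
```

```bash
cat >> vis.py <<'E'
def pixoff(E,ymin_rel=.012):
    """pixel offset of observed block relative to kinematic prediction, using satur. mask near lower block"""
    c,pos,Rc,_,_=scenefit2(E)
    f=cv2.GaussianBlur(c["frame"].astype(np.float32),(0,0),.4); s=(f.max(2)-f.min(2))/(f.max(2)+1)
    obs=np.clip((.45-s)/.3,0,1)
    p=proj(c,BLK@Rc.T+pos); hull=cv2.convexHull(p.astype(np.float32))[:,0]
    x0,y0=np.floor(hull.min(0)).astype(int)-3; x1,y1=np.ceil(hull.max(0)).astype(int)+4
    ytop=int(np.sort(p[:,1])[3])  # below most of top face
    def cost(o):
        m=np.zeros((1600,2560),np.uint8); cv2.fillConvexPoly(m,np.round(((hull+o)*4+1.5)*16).astype(np.int32),255,shift=4)
        m=cv2.GaussianBlur(cv2.resize(m,(640,400),interpolation=cv2.INTER_AREA)/255.,(0,0),.5)
        return ((m-obs)[ytop:y1,x0:x1]**2).sum()
    best=min(((cost(np.array([a,b])),a,b) for a in np.arange(-2.5,2.6,.25) for b in np.arange(-2.5,2.6,.25)))
    r=minimize(cost,best[1:],method="Nelder-Mead",options=dict(initial_simplex=np.array(best[1:])+np.array([[0,0],[.4,0],[0,.4]])))
    return r.x,r.fun,best[0]
def scenefit2(E):
    s=E["s"]; Rt=R.from_rotvec(s["orientation"]).as_matrix(); c=E["scene"]
    Rc=np.c_[Rt[:,2],Rt[:,0],-Rt[:,1]]; Rc[:,0]=np.cross(Rc[:,1],Rc[:,2])
    return c,s["position"]+Rt[:,1]*0.0785,Rc,None,None
E
python3 - <<'E'
from vis import *
E=pickle.load(open("d1.pkl","rb"))
print(pixoff(E))
c,pos,Rc,_,_=scenefit2(E)
print(E["s"]["position"])
# pixel sensitivities mm: 
b=pos+Rc@[0,0,.04]; q=proj(c,[b]+[b+.001*e for e in np.eye(3)]); print((q[1:]-q[0]).round(3))
E
```

```text
(array([-0.6673584 ,  0.34141846]), np.float64(5.676869111025277), np.float64(6.073258756598525))
[ 0.4360343  -0.09301036  0.15445614]
[[-0.314  0.184]
 [ 0.253  0.249]
 [ 0.022 -0.259]]
```

```bash
python3 - <<'E'
from vis import *
from fit3 import *
E=pickle.load(open("d1.pkl","rb")); p0=np.load("rod3.npy")
for n in("scene","top"):
    o,i,w=cl2(D[n],rod3(p0,np.linspace(0.05,.6,12)))
    print(n,onplane(D[n],o,.115).round(4)[:, :2].tolist())
print(rod3(p0,np.linspace(0.05,.6,12)).round(4)[:,:2].tolist())
E
```

```text
scene [[0.4849, -0.0953], [0.4919, -0.096], [0.4989, -0.0962], [0.5059, -0.096], [0.5128, -0.0963], [0.5198, -0.0964], [0.5268, -0.0956], [0.5338, -0.0951], [0.5409, -0.0935], [0.5479, -0.0915], [0.5548, -0.0896], [0.5617, -0.0869]]
top [[0.4846, -0.0965], [0.4917, -0.0967], [0.4987, -0.0971], [0.5057, -0.0972], [0.5128, -0.0971], [0.5199, -0.0967], [0.527, -0.0964], [0.5342, -0.0955], [0.5412, -0.0939], [0.5483, -0.0921], [0.5551, -0.0897], [0.5619, -0.0872]]
[[0.4847, -0.0961], [0.4917, -0.0967], [0.4987, -0.097], [0.5057, -0.0971], [0.5127, -0.0969], [0.5198, -0.0965], [0.5269, -0.0959], [0.534, -0.095], [0.5411, -0.0937], [0.5482, -0.092], [0.5551, -0.0898], [0.5619, -0.0872]]
```

```bash
python3 go.py 0.456 -0.0927 0.1535 -1.68
```

```text
t8.30 pos [ 0.436  -0.093   0.1545] yawx -1.685 ydir [ 0.    -0.001 -1.   ] F [-0.1 -0.2 -2.2] M [ 0.04 -0.05 -0.08] gap 0.103 q7 -0.85
tool shift cm [-0.26  0.1   1.98]
twist deg -0.28
```

```bash
sed -n 1,3p /dev/null; python3 -m creep '[[0,0.05,1,0],[0,0.05,0.5,0],[0,0,0,0],[0,0,0,0]]'; python3 go.py 0.456 -0.0927 0.1535 -1.68;python3 go.py 0.456 -0.0927 0.1535 -1.68
```

```text
clock: 8.7
position: [0.4513, -0.0934, 0.1533]
orientation: [-1.154, 1.291, -1.291]
wrist_force: [-0.6, -0.3, -3.2]
finger_gap: 0.113
t8.70 pos [ 0.4513 -0.0934  0.1533] yawx -1.683 ydir [-0.  0. -1.] F [-0.6 -0.3 -3.2] M [ 0.02  0.   -0.02] gap 0.113 q7 -0.87
tool shift cm [-0.12 -0.02  0.46]
twist deg -0.15
t8.70 pos [ 0.4513 -0.0934  0.1533] yawx -1.683 ydir [-0.  0. -1.] F [-0.6 -0.3 -3.2] M [ 0.02  0.   -0.02] gap 0.113 q7 -0.87
tool shift cm [-0.12 -0.02  0.46]
twist deg -0.15
```

```bash
python3 -m creep '[[-0.1,0,0.5,0],[0,0,0,0],[0,0,0,0]]'>/dev/null; cat > look.py <<'E'
import sys; from go import *; from vis import *; from fit3 import rod3
tag=sys.argv[1]; x0,y0=int(sys.argv[2]),int(sys.argv[3]); w=60
E={"scene":bot.camera("scene")}; E["s"],_=st(); c=E["scene"]
pickle.dump(E,open(f"e_{tag}.pkl","wb"))
if len(sys.argv)<5: print("pixoff",pixoff(E))
z=cv2.resize(c["frame"][y0:y0+w,x0:x0+w],None,fx=9,fy=9,interpolation=cv2.INTER_CUBIC)
z=(z.astype(np.float32)*1.5).clip(0,255).astype(np.uint8)
_,pos,Rc,_,_=scenefit2(E); pos=pos-Rc[:,0]*.002
for B in(BLK,):
    p=((proj(c,B@Rc.T+pos)-[x0,y0]+.5)*9).astype(int)
    for i in range(8):
        for j in range(i):
            if bin(i^j).count("1")==1: cv2.line(z,tuple(map(int,p[i])),tuple(map(int,p[j])),(0,255,0),1)
p0=np.load("rod3.npy")
q=(proj(c,rod3(p0,np.linspace(0,1.2,60)))+p0[-4:-2]-[x0,y0]+.5)*9
for a in q: cv2.circle(z,tuple(int(v) for v in a),1,(0,0,255),-1)
cv2.imwrite(f"pics/{tag}.png",z)
E
python3 look.py k1 300 140; python3 go.py 0.456 -0.0927 0.1535 -1.68
```

```text
t9.05 pos [ 0.4562 -0.0928  0.1534] yawx -1.683 ydir [-0.  0. -1.] F [ 0.8  0.8 -2.6] M [-0.01 -0.   -0.01] gap 0.111 q7 -0.88
pixoff (array([-0.7125 ,  0.15625]), np.float64(15.225223675385966), np.float64(15.852435969616211))
t9.05 pos [ 0.4562 -0.0928  0.1534] yawx -1.683 ydir [-0.  0. -1.] F [ 0.8  0.8 -2.6] M [-0.01 -0.   -0.01] gap 0.111 q7 -0.88
tool shift cm [-0.   -0.01 -0.02]
twist deg -0.15
```

View pics/k1.png

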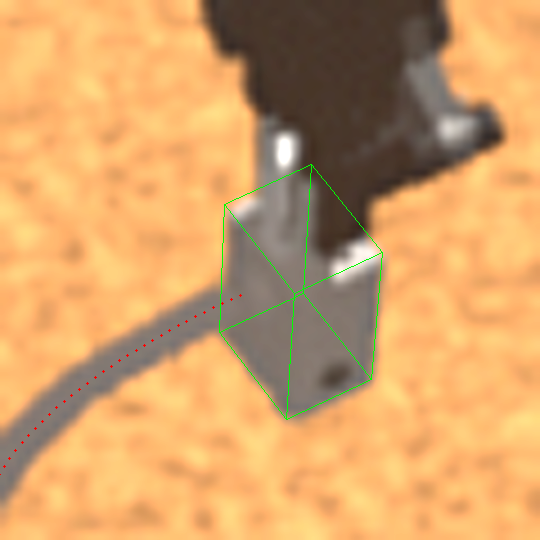

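```bash
python3 -m creep '[[0,0,0.4,0],[0,0,0.2,0],[0,0,0,0]]'; python3 go.py; python3 -m creep '[[0,0,0.2,0],[0,0,0.2,0],[0,0,0,0]]'; python3 go.py
```

```text
clock: 9.35
position: [0.4628, -0.0936, 0.1535]
orientation: [-1.154, 1.29, -1.291]
wrist_force: [-0.0, 0.3, -3.1]
finger_gap: 0.112
t9.35 pos [ 0.4628 -0.0936  0.1535] yawx -1.682 ydir [ 0.001 -0.    -1.   ] F [-0.   0.3 -3.1] M [-0.05 -0.03 -0.02] gap 0.112 q7 -0.88
clock: 9.65
position: [0.4666, -0.0941, 0.1534]
orientation: [-1.154, 1.291, -1.291]
wrist_force: [0.2, 0.1, -2.2]
finger_gap: 0.107
t9.65 pos [ 0.4666 -0.0941  0.1534] yawx -1.683 ydir [ 0.001 -0.    -1.   ] F [ 0.2  0.1 -2.2] M [0.01 0.06 0.01] gap 0.107 q7 -0.89
```

```bash
for i in 1; do python3 -m creep '[[0,0,0.3,0],[0,0,0.2,0],[0,0,0,0]]'>/dev/null; python3 go.py; python3 -m creep '[[0,0,0.3,0],[0,0,0.2,0],[0,0,0,0]]'>/dev/null; python3 go.py; done
```

```text
t9.95 pos [ 0.4717 -0.0946  0.1534] yawx -1.682 ydir [ 0.001 -0.    -1.   ] F [ 0.2 -1.2 -2.9] M [-0.03 -0.01  0.02] gap 0.108 q7 -0.89
t10.25 pos [ 0.4766 -0.0952  0.1534] yawx -1.683 ydir [ 0.001 -0.    -1.   ] F [ 0.3 -0.2 -2. ] M [-0.01  0.05 -0.04] gap 0.105 q7 -0.90
```

```bash
cat > plan.py <<'E'
import sys; from go import *; from fit3 import rod3
p0=np.load("rod3.npy"); TH=np.linspace(0,1.3,1301); P=rod3(p0,TH)
S=np.r_[0,np.cumsum(np.linalg.norm(np.diff(P,axis=0),axis=1))]
def tgt(s,off=(0,0,0),gx=.002):
    g=lambda u:np.array([np.interp(u,S,P[:,k]) for k in range(3)])
    a,b,c=g(max(s-.014,0)),g(s),g(s+.014); yaw=np.arctan2(*(c-a)[[1,0]])
    if s<.014: yaw=np.arctan2(*(c-b)[[1,0]])-.05
    m=(a+2*b+c)/4 if s>=.014 else b
    t=np.array([np.cos(yaw),np.sin(yaw),0]); n=np.array([-t[1],t[0],0])
    return m-gx*t+off[0]*n+np.array([0,0,.0385+off[1]]),yaw,b,n
if __name__=="__main__":
    s=float(sys.argv[1])/1000; off=[float(v)/1000 for v in sys.argv[2:4]] or (0,0)
    p,y,b,n=tgt(s,off); print("target",p.round(4),"rodyaw %.3f"%y,"bore",b.round(4)); need(p,y-np.pi/2)
    st_,Rm=bot.read_state(),None
    # current bore arc pos
    q=bot.read_state()["position"]; 
    d=np.linalg.norm((P-q)[:,:2],axis=1); k=d.argmin(); print("cur s of tcp %.1f mm, lat %.1f"%(S[k]*1e3,((q-P[k])[:2]@np.array([-np.sin(y),np.cos(y)]))*1e3))
E
python3 - <<'E'
from plan import *
for s in range(10,190,15): 
    p,y,b,n=tgt(s/1000); print(s,p.round(4),round(y,3))
E
python3 plan.py 10
```

```text
10 [ 0.4857 -0.0962  0.1535] -0.098
25 [ 0.5006 -0.0968  0.1536] -0.009
40 [ 0.5156 -0.0966  0.1537] 0.063
55 [ 0.5305 -0.0952  0.1539] 0.148
70 [ 0.5452 -0.0923  0.154 ] 0.264
85 [ 0.5594 -0.0877  0.1538] 0.411
100 [ 0.5726 -0.0809  0.1534] 0.573
115 [ 0.5847 -0.0722  0.1532] 0.72
130 [ 0.5955 -0.0619  0.1534] 0.83
145 [ 0.6054 -0.0506  0.154 ] 0.901
160 [ 0.6144 -0.0387  0.1548] 0.953
175 [ 0.6225 -0.0268  0.1549] 1.007
target [ 0.4857 -0.0962  0.1535] rodyaw -0.098 bore [ 0.4877 -0.0964  0.115 ]
t10.25 pos [ 0.4766 -0.0952  0.1534] yawx -1.683 ydir [ 0.001 -0.    -1.   ] F [ 0.3 -0.2 -2. ] M [-0.01  0.05 -0.04] gap 0.105 q7 -0.90
tool shift cm [ 0.   -0.01  0.91]
twist deg -0.79
cur s of tcp 0.0 mm, lat -0.0
```

```bash
python3 -m creep '[[0,0,0.3,-0.3],[0,0,0.3,-0.3],[0,0,0.3,-0.2],[0,0,0,0]]'>/dev/null; python3 plan.py 15
```

```text
target [ 0.4907 -0.0964  0.1535] rodyaw -0.059 bore [ 0.4926 -0.0968  0.115 ]
t10.65 pos [ 0.4858 -0.0961  0.1534] yawx -1.668 ydir [ 0.001 -0.    -1.   ] F [ 1.2  0.1 -2.5] M [ 0.03 -0.01  0.01] gap 0.106 q7 -0.90
tool shift cm [-0.02 -0.01  0.49]
twist deg -2.18
cur s of tcp 8.1 mm, lat 0.1
```

```bash
python3 -m creep '[[-0.01,0,0.25,-1],[-0.01,0,0.25,-1],[0,0,0,0]]'>/dev/null; python3 plan.py 20
```

```text
target [ 0.4957 -0.0967  0.1535] rodyaw -0.034 bore [ 0.4976 -0.097   0.115 ]
t10.95 pos [ 0.4906 -0.0963  0.1534] yawx -1.633 ydir [ 0.001 -0.    -1.   ] F [-0.2 -0.3 -2.5] M [-0.02 -0.01 -0.03] gap 0.105 q7 -0.88
tool shift cm [ 0.   -0.01  0.5 ]
twist deg -1.61
cur s of tcp 12.9 mm, lat 0.3
```

```bash
python3 -m creep '[[0,0,0.25,-0.8],[0,0,0.25,-0.8],[0,0,0,0]]'>/dev/null; python3 plan.py 25
```

```text
target [ 0.5006 -0.0968  0.1536] rodyaw -0.009 bore [ 0.5026 -0.0971  0.115 ]
t11.25 pos [ 0.4956 -0.0966  0.1535] yawx -1.605 ydir [ 0.001 -0.    -1.   ] F [-0.1  0.2 -2.2] M [-0.08  0.02  0.01] gap 0.109 q7 -0.87
tool shift cm [ 0.01 -0.01  0.5 ]
twist deg -1.43
cur s of tcp 17.9 mm, lat 0.3
```

```bash
python3 -m creep '[[0,0,0.25,-0.7],[0,0,0.25,-0.7],[0,0,0,0]]'>/dev/null; python3 plan.py 30; python3 -m creep '[[0,0,0.25,-0.7],[0,0,0.25,-0.7],[0,0,0,0]]'>/dev/null; python3 plan.py 35
```

```text
target [ 0.5056 -0.0969  0.1536] rodyaw 0.015 bore [ 0.5076 -0.0971  0.1151]
t11.55 pos [ 0.5006 -0.0967  0.1534] yawx -1.581 ydir [ 0.001 -0.    -1.   ] F [-0.1  0.5 -2.3] M [-0.01  0.03  0.  ] gap 0.109 q7 -0.86
tool shift cm [ 0.01 -0.01  0.5 ]
twist deg -1.41
cur s of tcp 23.0 mm, lat 0.3
target [ 0.5106 -0.0968  0.1536] rodyaw 0.039 bore [ 0.5126 -0.0969  0.1151]
t11.85 pos [ 0.5056 -0.0968  0.1535] yawx -1.556 ydir [ 0.001 -0.    -1.   ] F [-0.8  0.6 -2.6] M [-0.02 -0.03  0.01] gap 0.108 q7 -0.85
tool shift cm [ 0.01 -0.02  0.5 ]
twist deg -1.39
cur s of tcp 28.1 mm, lat 0.3
```

```bash
python3 -m creep '[[0,0,0.25,-0.7],[0,-0.01,0.25,-0.7],[0,0,0,0]]'>/dev/null; python3 plan.py 40; python3 -m creep '[[0,0,0.25,-0.7],[0,0,0.25,-0.7],[0,0,0,0]]'>/dev/null; python3 plan.py 45; python3 look.py k2 280 140
```

```text
target [ 0.5156 -0.0966  0.1537] rodyaw 0.063 bore [ 0.5176 -0.0967  0.1152]
t12.15 pos [ 0.5107 -0.0966  0.1536] yawx -1.532 ydir [ 0.001 -0.    -1.   ] F [ 0.1  0.4 -3.4] M [-0.01 -0.02  0.02] gap 0.110 q7 -0.84
tool shift cm [ 0.01 -0.01  0.5 ]
twist deg -1.39
cur s of tcp 33.0 mm, lat 0.4
target [ 0.5206 -0.0962  0.1538] rodyaw 0.089 bore [ 0.5226 -0.0963  0.1153]
t12.45 pos [ 0.5156 -0.0964  0.1535] yawx -1.507 ydir [ 0.001  0.    -1.   ] F [ 0.2  0.6 -2.3] M [ 0.02 -0.01 -0.04] gap 0.111 q7 -0.83
tool shift cm [ 0.02 -0.02  0.5 ]
twist deg -1.48
cur s of tcp 37.9 mm, lat 0.4
t12.50 pos [ 0.5153 -0.0964  0.1535] yawx -1.508 ydir [ 0.  0. -1.] F [ 0.1  0.3 -2.2] M [-0.01 -0.03 -0.  ] gap 0.110 q7 -0.83
pixoff (array([-0.61053467,  0.15689087]), np.float64(21.211657894723587), np.float64(21.932474895884013))
```

View pics/k2.png

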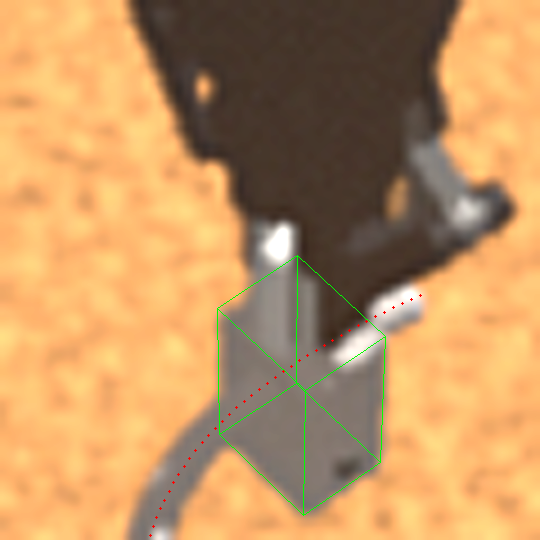

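```bash
python3 -m creep '[[0.01,-0.01,0.25,-0.8],[0.01,-0.01,0.25,-0.8],[0,0,0,0]]'>/dev/null; python3 plan.py 50; python3 -m creep '[[0,0,0.25,-0.9],[0,-0.01,0.25,-0.9],[0,0,0,0]]'>/dev/null; python3 plan.py 55
```

```text
target [ 0.5256 -0.0958  0.1538] rodyaw 0.117 bore [ 0.5276 -0.0958  0.1154]
t12.80 pos [ 0.5207 -0.0963  0.1538] yawx -1.479 ydir [ 0.001 -0.    -1.   ] F [ 0.8 -0.3 -1.9] M [-0.    0.02  0.02] gap 0.111 q7 -0.82
tool shift cm [-0.01 -0.01  0.49]
twist deg -1.48
cur s of tcp 43.1 mm, lat 0.2
target [ 0.5305 -0.0952  0.1539] rodyaw 0.148 bore [ 0.5325 -0.0952  0.1154]
t13.10 pos [ 0.5256 -0.0957  0.1539] yawx -1.448 ydir [ 0.001  0.    -1.   ] F [ 0.2 -0.3 -1.7] M [-0.02  0.02 -0.01] gap 0.110 q7 -0.80
tool shift cm [ 0.   -0.01  0.49]
twist deg -1.46
cur s of tcp 48.0 mm, lat 0.3
```

```bash
python3 -m creep '[[0,0,0.25,-0.8],[0,-0.01,0.25,-0.8],[0,0,0,0]]'>/dev/null; python3 plan.py 60; python3 -m creep '[[0,0,0.25,-1.0],[0,-0.01,0.25,-1.0],[0,0,0,0]]'>/dev/null; python3 plan.py 65
```

```text
target [ 0.5355 -0.0944  0.154 ] rodyaw 0.183 bore [ 0.5375 -0.0944  0.1155]
t13.40 pos [ 0.5306 -0.0951  0.154 ] yawx -1.420 ydir [ 0.001  0.    -1.   ] F [-0.5  0.5 -3.4] M [ 0.01  0.06 -0.02] gap 0.112 q7 -0.79
tool shift cm [0.01 0.   0.49]
twist deg -1.84
cur s of tcp 53.1 mm, lat 0.4
target [ 0.5403 -0.0935  0.154 ] rodyaw 0.221 bore [ 0.5424 -0.0934  0.1156]
t13.70 pos [ 0.5355 -0.0942  0.1541] yawx -1.385 ydir [ 0.001  0.    -1.   ] F [-0.6  0.1 -2.6] M [-0.    0.    0.06] gap 0.104 q7 -0.77
tool shift cm [0.02 0.01 0.49]
twist deg -2.03
cur s of tcp 58.1 mm, lat 0.5
```

```bash
python3 -m creep '[[0.01,0,0.25,-1.1],[0.01,0,0.25,-1.1],[0,0,0,0]]'>/dev/null; python3 plan.py 70; python3 -m creep '[[0.01,0,0.25,-1.2],[0,0,0.25,-1.2],[0,0,0,0]]'>/dev/null; python3 plan.py 75
```

```text
target [ 0.5452 -0.0923  0.154 ] rodyaw 0.264 bore [ 0.5472 -0.0922  0.1156]
t14.00 pos [ 0.5404 -0.0935  0.1541] yawx -1.347 ydir [ 0.001  0.    -1.   ] F [-0.3 -0.9 -3.2] M [-0.04 -0.01  0.01] gap 0.111 q7 -0.75
tool shift cm [-0.01  0.01  0.49]
twist deg -2.26
cur s of tcp 63.0 mm, lat 0.3
target [ 0.55  -0.091  0.154] rodyaw 0.310 bore [ 0.5521 -0.0909  0.1156]
t14.30 pos [ 0.5453 -0.0924  0.1541] yawx -1.305 ydir [ 0.001  0.    -1.   ] F [-0.6 -0.1 -2.6] M [ 0.06 -0.03  0.02] gap 0.110 q7 -0.73
tool shift cm [-0.01  0.01  0.49]
twist deg -2.49
cur s of tcp 68.1 mm, lat 0.4
```

```bash
python3 -m creep '[[0,0,0.25,-1.3],[0,0,0.25,-1.3],[0,0,0,0]]'>/dev/null; python3 plan.py 80; python3 -m creep '[[0,0.01,0.25,-1.4],[0,0,0.25,-1.4],[0,0,0,0]]'>/dev/null; python3 plan.py 85
```

```text
target [ 0.5547 -0.0895  0.1539] rodyaw 0.359 bore [ 0.5568 -0.0892  0.1155]
t14.60 pos [ 0.5501 -0.091   0.1541] yawx -1.259 ydir [ 0.001  0.    -1.   ] F [-0.4  0.  -2. ] M [0.   0.04 0.05] gap 0.106 q7 -0.70
tool shift cm [-0.    0.01  0.48]
twist deg -2.72
cur s of tcp 73.1 mm, lat 0.5
target [ 0.5594 -0.0877  0.1538] rodyaw 0.411 bore [ 0.5614 -0.0874  0.1154]
t14.90 pos [ 0.5549 -0.0894  0.154 ] yawx -1.210 ydir [ 0.001  0.    -1.   ] F [-0.8 -0.2 -1.4] M [ 0.02 -0.06 -0.02] gap 0.110 q7 -0.68
tool shift cm [-0.    0.02  0.48]
twist deg -2.91
cur s of tcp 78.1 mm, lat 0.5
```

```bash
for i in 1 2 3; do python3 -m creep '[[0,0,0,0]]' | grep force; done
```

```text
wrist_force: [0.2, -0.7, -1.9]
wrist_force: [0.7, -0.2, -2.2]
wrist_force: [-0.2, -1.0, -3.3]
```

```bash
python3 -m creep '[[0,0.01,0.24,-1.5],[0,0,0.24,-1.5],[0,0,0,0]]'>/dev/null; python3 plan.py 90; python3 -m creep '[[0,0.01,0.24,-1.55],[0,0,0.24,-1.55],[0,0,0,0]]'>/dev/null; python3 plan.py 95;python3 look.py k3 270 150
```

```text
target [ 0.5639 -0.0857  0.1537] rodyaw 0.465 bore [ 0.5659 -0.0853  0.1152]
t15.50 pos [ 0.559 -0.088  0.154] yawx -1.158 ydir [ 0. -0. -1.] F [-1.5 -0.4  1.4] M [-0.17  0.26 -0.01] gap 0.108 q7 -0.65
tool shift cm [-0.01  0.03  0.54]
twist deg -3.0
cur s of tcp 82.6 mm, lat 0.4
target [ 0.5683 -0.0834  0.1536] rodyaw 0.519 bore [ 0.5704 -0.0829  0.1151]
t15.80 pos [ 0.5634 -0.086   0.1539] yawx -1.104 ydir [ 0. -0. -1.] F [-2.7 -2.5  3.6] M [-0.39  0.5   0.02] gap 0.111 q7 -0.62
tool shift cm [-0.01  0.03  0.55]
twist deg -3.01
cur s of tcp 87.4 mm, lat 0.4
t15.85 pos [ 0.5635 -0.086   0.1539] yawx -1.105 ydir [ 0.001 -0.    -1.   ] F [-3.3 -1.3  3.9] M [-0.31  0.5   0.01] gap 0.113 q7 -0.62
pixoff (array([-0.134375 ,  0.5953125]), np.float64(28.199724448651924), np.float64(28.620362284595757))
```

View pics/k3.png

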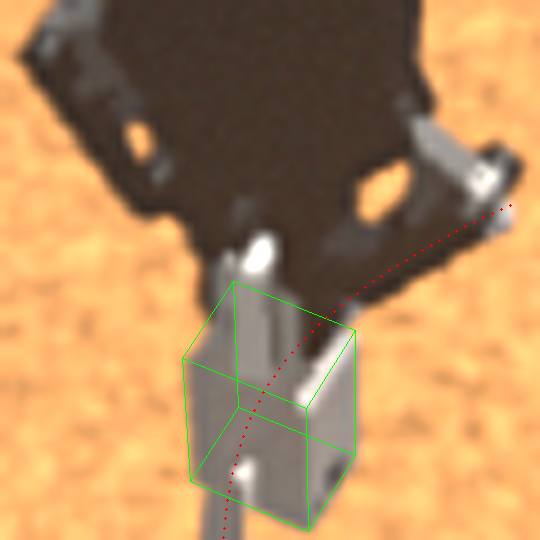

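```bash
for i in 1; do python3 -m creep '[[0,-0.05,0,0],[0,0,0,0]]'|grep -E "pos|force"; python3 -m creep '[[0,-0.05,0,0],[0,0,0,0]]'|grep -E "pos|force";  done
```

```text
position: [0.5638, -0.0854, 0.1541]
wrist_force: [-0.1, -0.4, -0.7]
position: [0.5633, -0.0852, 0.1544]
wrist_force: [-0.6, -0.3, -2.2]
```

```bash
python3 -m creep '[[0,-0.06,0,0],[0,-0.06,0,0],[0,0,0,0]]'|grep -E "pos|force"; python3 plan.py 95 0 2
```

```text
position: [0.5632, -0.0858, 0.156]
wrist_force: [-0.3, -0.2, -2.6]
target [ 0.5683 -0.0834  0.1556] rodyaw 0.519 bore [ 0.5704 -0.0829  0.1151]
t16.55 pos [ 0.5632 -0.0858  0.156 ] yawx -1.105 ydir [ 0.  0. -1.] F [-0.3 -0.2 -2.6] M [-0.04 -0.02  0.01] gap 0.111 q7 -0.62
tool shift cm [0.02 0.04 0.56]
twist deg -3.07
cur s of tcp 87.3 mm, lat 0.7
```

```bash
python3 -m creep '[[0.01,0,0.25,-1.5],[0.01,0,0.25,-1.5],[0,0,0,0]]'>/dev/null; python3 plan.py 100 0 2
```

```text
target [ 0.5726 -0.0809  0.1554] rodyaw 0.573 bore [ 0.5746 -0.0803  0.1149]
t16.85 pos [ 0.5683 -0.0834  0.156 ] yawx -1.051 ydir [ 0.001  0.    -1.   ] F [-0.  -0.8 -3. ] M [0.07 0.03 0.  ] gap 0.108 q7 -0.59
tool shift cm [0.   0.05 0.5 ]
twist deg -3.06
cur s of tcp 93.0 mm, lat 0.6
```

```bash
python3 -m creep '[[0,0,0.25,-1.5],[0,0,0.25,-1.5],[0,0,0,0]]'>/dev/null; python3 plan.py 105 0 2.5;  python3 -m creep '[[0,0,0,0]]' | grep force
```

```text
target [ 0.5768 -0.0782  0.1558] rodyaw 0.625 bore [ 0.5787 -0.0775  0.1148]
t17.15 pos [ 0.5725 -0.0809  0.1559] yawx -0.999 ydir [ 0.001  0.    -1.   ] F [-0.   0.6 -2.4] M [-0.01  0.01 -0.01] gap 0.109 q7 -0.56
tool shift cm [0.01 0.01 0.51]
twist deg -3.05
cur s of tcp 97.9 mm, lat 0.7
wrist_force: [-0.5, -0.1, -2.5]
```

```bash
python3 -m creep '[[0,0,0.25,-1.5],[0.01,0,0.25,-1.5],[0,0,0,0]]'>/dev/null; python3 plan.py 110 0 2.5;  python3 -m creep '[[0,0,0,0]]' | grep force
```

```text
target [ 0.5808 -0.0753  0.1557] rodyaw 0.675 bore [ 0.5827 -0.0744  0.1146]
t17.55 pos [ 0.5768 -0.0781  0.156 ] yawx -0.946 ydir [ 0.001  0.    -1.   ] F [-0.5 -0.1 -1.9] M [ 0.   -0.07 -0.04] gap 0.112 q7 -0.53
tool shift cm [0.01 0.03 0.49]
twist deg -2.86
cur s of tcp 103.0 mm, lat 0.6
wrist_force: [0.1, 0.9, -2.7]
```

```bash
python3 - <<'E'
from plan import *
D=pickle.load(open("d0.pkl","rb"))
for n,px in(("top",(305.5,167.1)),("scene",(295.2,218.5))):
    q=proj(D[n],P); k=np.linalg.norm(q-px,axis=1).argmin(); print(n,TH[k],S[k],q[k])
for n in("top","scene"):
    m=D[n,"stop"][0]["region"]; q=proj(D[n],P); ins=[m[int(round(v)),int(round(u))] for u,v in q]; w=np.where(ins)[0]; print(n,S[w[0]] if len(w) else None,S[w[-1]] if len(w) else None)
    yy,xx=np.where(m); c=np.array([xx.mean(),yy.mean()]); k=np.linalg.norm(q-c,axis=1).argmin(); print(" centroid s",S[k],c,q[k])
E
python3 -m creep '[[0,0,0.25,-1.4],[0.01,0.01,0.25,-1.4],[0,0,0,0]]'>/dev/null; python3 plan.py 115 0 2.5
```

```text
top 1.192 0.17113735511668607 [306.68246496 165.17142218]
scene 1.167 0.1675449905465116 [293.97305842 218.53096069]
top 0.16898112695216494 0.17878168392993127
 centroid s 0.17300837382307271 [305.02439024 166.3902439 ] [306.01307277 164.75643469]
scene 0.16195143098354123 0.1832758007188916
 centroid s 0.1724324299840338 [295.95555556 220.24444444] [294.04974459 220.34191979]
target [ 0.5847 -0.0722  0.1557] rodyaw 0.720 bore [ 0.5865 -0.0712  0.1145]
t17.95 pos [ 0.5808 -0.0752  0.1558] yawx -0.897 ydir [ 0.001  0.    -1.   ] F [ 0.3 -0.9 -1.7] M [ 0.03  0.05 -0.02] gap 0.110 q7 -0.50
tool shift cm [0.01 0.02 0.49]
twist deg -2.68
cur s of tcp 108.0 mm, lat 0.5
```

```bash
python3 - <<'E'
from plan import *
D=pickle.load(open("d0.pkl","rb"));ims=[]
for k,(n,x0,y0) in enumerate((("scene",275,190),("top",285,145))):
    z=cv2.resize(D[n]["frame"][y0:y0+40,x0:x0+40],None,fx=10,fy=10,interpolation=cv2.INTER_CUBIC)
    z=(z.astype(np.float32)*1.4).clip(0,255).astype(np.uint8)
    for s in np.arange(.10,.2,.005):
        b=np.array([np.interp(s,S,P[:,j]) for j in range(3)]); q=(proj(D[n],[b])[0]+p0[-4+2*k:][:2]-[x0,y0]+.5)*10
        cv2.circle(z,tuple(int(v) for v in q),2,(0,255,0) if abs(s-.15)>1e-6 else (255,0,255),-1)
    ims.append(z)
cv2.imwrite("pics/col.png",np.hstack(ims))
E
```

```text
(no output)
```

View pics/col.png

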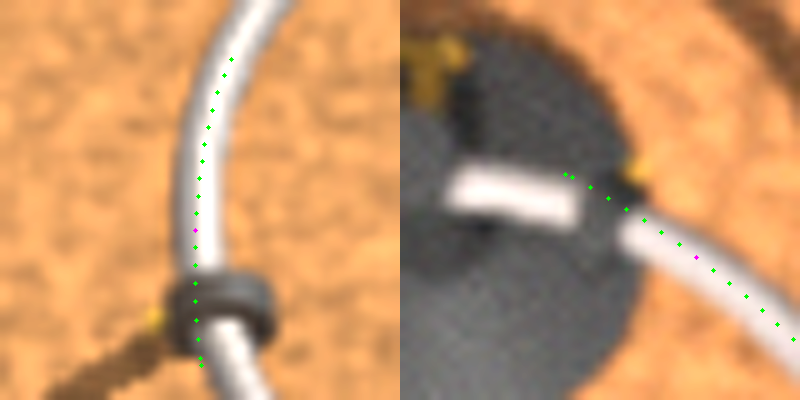

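```bash
cat > run4.py <<'E'
from fit3 import *
X={"top":np.array([[308.,167.7],[302,165.2],[296.5,164.3],[290.5,163.2]]),"scene":np.array([[295,215.7],[297.5,223.5],[300.3,228.5]])}
p0=np.load("rod3.npy"); fine=np.linspace(0,1.6,400)
for it in range(4):
    P=rod3(p0,th); obs={n:cl2(D[n],P[(th<1.0) if n=='scene' else (th<.98)]) for n in("scene","top")}
    te={n:tipend(D[n],rod3(p0,np.array([0,.05]))) for n in obs}
    def res(p):
        r=[];P=rod3(p,th);F=rod3(p,fine)
        for k,n in enumerate(("scene","top")):
            o,i,w=obs[n]; off=p[-4+2*k:][:2]
            q=proj(D[n],P)+off; t=np.gradient(q,axis=0); t/=np.linalg.norm(t,axis=1)[:,None]
            nr=np.c_[-t[:,1],t[:,0]]; r.append(((q[i]-o)*nr[i]).sum(1)/.3)
            tq=proj(D[n],rod3(p,np.array([0,.05])))+off; d=tq[0]-tq[1]; d/=np.linalg.norm(d); r.append([(tq[0]-te[n])@d/.3])
            fq=proj(D[n],F)+off; r.append([np.linalg.norm(fq-x,axis=1).min()/.3 for x in X[n]])
        r.append(p[-4:]/.6)
        r.append([(np.interp(.095/.14,fine,F[:,2])-.118)/.0007])
        r.append(p[3:3+NB]/.02); r.append(p[3+NB:-4]/.012)
        return np.concatenate(r)
    s=least_squares(res,p0,loss="soft_l1"); p0=s.x
print(s.cost.round(2),p0.round(4)); print((res(p0)*.3).round(1))
np.save("rod4.npy",p0)
T=rod3(p0,np.array([0,.1,.2,.4,.6,.8,1.,1.2,1.3])); print(T.round(4))
E
python3 run4.py; sed -i 's/rod3.npy/rod4.npy/' plan.py look.py
python3 - <<'E'
from plan import *
for s in range(10,190,15): 
    p,y,b,n=tgt(s/1000); print(s,p.round(4),round(y,3))
D=pickle.load(open("d0.pkl","rb"));ims=[]
for k,(n,x0,y0) in enumerate((("scene",275,190),("top",285,145))):
    z=cv2.resize(D[n]["frame"][y0:y0+40,x0:x0+40],None,fx=10,fy=10,interpolation=cv2.INTER_CUBIC)
    z=(z.astype(np.float32)*1.4).clip(0,255).astype(np.uint8)
    for s in np.arange(.10,.2,.005):
        b=np.array([np.interp(s,S,P[:,j]) for j in range(3)]); q=(proj(D[n],[b])[0]+p0[-4+2*k:][:2]-[x0,y0]+.5)*10
        cv2.circle(z,tuple(int(v) for v in q),2,(0,255,0) if abs(s-.15)>1e-6 else (255,0,255),-1)
    ims.append(z)
cv2.imwrite("pics/col2.png",np.hstack(ims))
E
python3 plan.py 115
```

```text
5.58 [ 4.9810e-01  4.3600e-02 -1.7168e+00  1.9100e-02  2.6100e-02 -2.0000e-03
 -3.0000e-03 -1.9000e-03  9.1000e-03  4.0000e-03 -2.0000e-03 -3.7000e-03
 -8.0000e-04  9.5000e-02  2.3010e-01  2.0930e-01  2.9500e-02]
[-0.1 -0.  -0.   0.   0.   0.1  0.1  0.1  0.   0.  -0.1 -0.  -0.  -0.2
 -0.2  0.  -0.   0.1  0.1  0.1 -0.   0.   0.  -0.   0.2  0.1  0.1  0.1
  0.1  0.1  0.  -0.1 -0.   0.   0.  -0.1 -0.1 -0.1  0.1  0.   0.   0.
 -0.1 -0.   0.1  0.1  0.1  0.1  0.1  0.1  0.1  0.1  0.1 -0.  -0.  -0.1
 -0.1 -0.1 -0.1 -0.1 -0.1 -0.   0.   0.  -0.1 -0.1  0.1  0.1 -0.1 -0.2
 -0.3 -0.1  0.   0.1  0.1  0.1  0.   0.   0.  -0.1 -0.1  0.2  0.2  0.2
  0.1  0.   0.1  0.1  0.  -0.2  0.3  0.4 -0.  -0.  -0.   0.2  0.1 -0.1
 -0.1 -0. ]
[[ 0.4777 -0.0949  0.115 ]
 [ 0.4916 -0.0964  0.115 ]
 [ 0.5057 -0.0969  0.1152]
 [ 0.534  -0.0947  0.1161]
 [ 0.5616 -0.0866  0.1174]
 [ 0.586  -0.071   0.1175]
 [ 0.6053 -0.0498  0.1172]
 [ 0.6187 -0.0249  0.1181]
 [ 0.6227 -0.0115  0.119 ]]
10 [ 0.4857 -0.0959  0.1535] -0.106
25 [ 0.5006 -0.0966  0.1537] -0.015
40 [ 0.5156 -0.0964  0.154 ] 0.064
55 [ 0.5305 -0.0949  0.1546] 0.158
70 [ 0.5451 -0.0919  0.1552] 0.277
85 [ 0.5592 -0.0871  0.1558] 0.419
100 [ 0.5725 -0.0803  0.156 ] 0.57
115 [ 0.5846 -0.0716  0.156 ] 0.713
130 [ 0.5954 -0.0613  0.1558] 0.842
145 [ 0.6049 -0.0497  0.1558] 0.967
160 [ 0.6127 -0.0371  0.1561] 1.103
175 [ 0.6185 -0.0242  0.1568] 1.228
target [ 0.5846 -0.0716  0.156 ] rodyaw 0.713 bore [ 0.5864 -0.0706  0.1175]
t17.95 pos [ 0.5808 -0.0752  0.1558] yawx -0.897 ydir [ 0.001  0.    -1.   ] F [ 0.3 -0.9 -1.7] M [ 0.03  0.05 -0.02] gap 0.110 q7 -0.50
tool shift cm [-0.04 -0.01  0.52]
twist deg -2.25
cur s of tcp 107.8 mm, lat -0.0
```

View pics/col2.png

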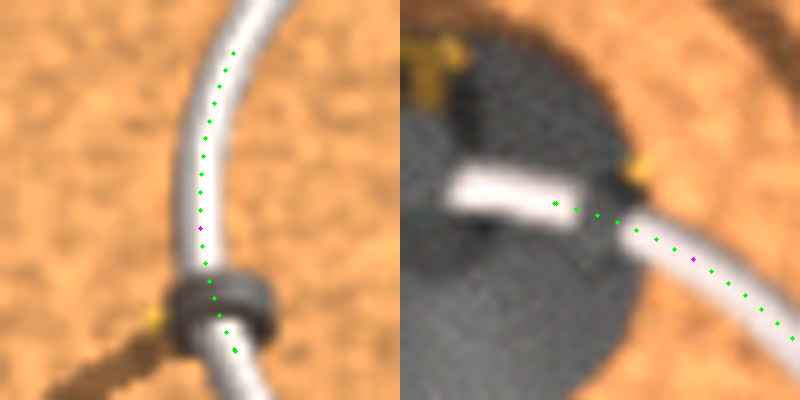

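```bash
python3 -m creep '[[-0.01,0,0.26,-1.1],[-0.02,0,0.26,-1.1],[0,0,0,0]]'>/dev/null; python3 plan.py 120;  python3 -m creep '[[0,0,0,0]]' | grep force
```

```text
target [ 0.5884 -0.0683  0.1559] rodyaw 0.757 bore [ 0.5901 -0.0673  0.1174]
t18.25 pos [ 0.5846 -0.0716  0.1558] yawx -0.859 ydir [ 0.  0. -1.] F [-0.3  0.  -2.1] M [ 0.06 -0.   -0.04] gap 0.110 q7 -0.49
tool shift cm [ 0.   -0.01  0.5 ]
twist deg -2.6
cur s of tcp 113.0 mm, lat 0.5
wrist_force: [-0.6, -0.4, -2.1]
```

```bash
python3 -m creep '[[0,0,0.25,-1.3],[0,0,0.25,-1.3],[0,0,0,0]]'>/dev/null; python3 plan.py 125;  python3 -m creep '[[0,0,0,0]]' | grep force
```

```text
target [ 0.592  -0.0649  0.1559] rodyaw 0.800 bore [ 0.5937 -0.0638  0.1173]
t18.65 pos [ 0.5884 -0.0683  0.1558] yawx -0.814 ydir [ 0.001  0.    -1.   ] F [ 0.4 -0.3 -2.5] M [-0.09 -0.04  0.02] gap 0.112 q7 -0.46
tool shift cm [ 0.  -0.   0.5]
twist deg -2.45
cur s of tcp 118.0 mm, lat 0.4
wrist_force: [0.6, -0.6, -3.5]
```

```bash
python3 -m creep '[[0,0,0.25,-1.2],[0,0,0.25,-1.2],[0,0,0,0]]'>/dev/null; python3 plan.py 130;  python3 -m creep '[[0,0,0,0]]' | grep force
```

```text
target [ 0.5954 -0.0613  0.1558] rodyaw 0.842 bore [ 0.5971 -0.0601  0.1173]
t19.05 pos [ 0.592  -0.0648  0.1558] yawx -0.772 ydir [ 0.001  0.    -1.   ] F [ 0.1 -0.6 -2.2] M [ 0.01  0.01 -0.02] gap 0.108 q7 -0.44
tool shift cm [0.   0.   0.49]
twist deg -2.46
cur s of tcp 123.1 mm, lat 0.5
wrist_force: [-0.6, 0.5, -2.2]
```

```bash
python3 -m creep '[[0,0,0.25,-1.2],[0,0,0.25,-1.2],[0,0,0,0]]'>/dev/null; python3 plan.py 135;  python3 -m creep '[[0,0,0,0]]' | grep force
```

```text
target [ 0.5987 -0.0576  0.1558] rodyaw 0.883 bore [ 0.6003 -0.0563  0.1172]
t19.45 pos [ 0.5954 -0.0612  0.1558] yawx -0.730 ydir [ 0.     0.001 -1.   ] F [-0.7  0.2 -2.4] M [-0.01 -0.05  0.01] gap 0.111 q7 -0.42
tool shift cm [0.01 0.01 0.49]
twist deg -2.43
cur s of tcp 128.1 mm, lat 0.5
wrist_force: [-1.1, -0.6, -2.4]
```

```bash
python3 -m creep '[[0,0,0.25,-1.2],[0,0,0.25,-1.2],[0,0,0,0]]'>/dev/null; python3 plan.py 140;  python3 -m creep '[[0,0,0,0]]' | grep force; python3 look.py k4 260 170
```

```text
target [ 0.6019 -0.0537  0.1557] rodyaw 0.925 bore [ 0.6034 -0.0524  0.1172]
t19.85 pos [ 0.5987 -0.0574  0.1558] yawx -0.688 ydir [ 0.001  0.001 -1.   ] F [-0.4 -0.  -2. ] M [ 0.02  0.03 -0.02] gap 0.106 q7 -0.39
tool shift cm [0.01 0.01 0.48]
twist deg -2.42
cur s of tcp 133.2 mm, lat 0.6
wrist_force: [0.2, -0.2, -1.8]
t20.00 pos [ 0.5982 -0.058   0.1558] yawx -0.690 ydir [-0.  0. -1.] F [ 0.2 -0.1 -2.4] M [-0.02  0.03  0.02] gap 0.109 q7 -0.40
pixoff (array([0.29648438, 2.68808594]), np.float64(25.606155591586006), np.float64(26.747686184644124))
```

View pics/k4.png

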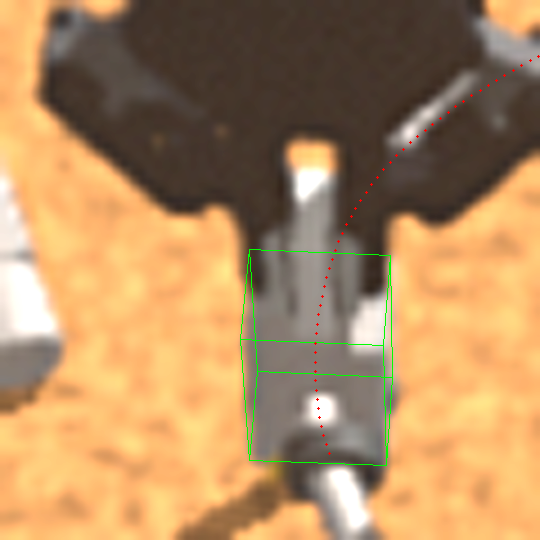

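```bash
python3 -m creep '[[0,0,0.25,-1.2],[0,0,0.25,-1.2],[0,0,0,0]]'>/dev/null; python3 plan.py 145;  python3 -m creep '[[0,0,0,0]]' | grep force
```

```text
target [ 0.6049 -0.0497  0.1558] rodyaw 0.967 bore [ 0.6063 -0.0483  0.1172]
t20.30 pos [ 0.6018 -0.0534  0.1558] yawx -0.646 ydir [ 0.     0.001 -1.   ] F [ 0.3 -0.2 -2.2] M [ 0.02 -0.04  0.01] gap 0.107 q7 -0.37
tool shift cm [0.02 0.01 0.48]
twist deg -2.44
cur s of tcp 138.2 mm, lat 0.6
wrist_force: [0.4, 0.4, -1.7]
```

```bash
python3 -m creep '[[0.01,0,0.25,-1.2],[0.01,0,0.25,-1.2],[0,0,0,0]]'>/dev/null; python3 plan.py 149;  python3 -m creep '[[0,0,0,0]]' | grep force
```

```text
target [ 0.6071 -0.0465  0.1558] rodyaw 1.002 bore [ 0.6086 -0.045   0.1172]
t20.70 pos [ 0.6049 -0.0496  0.1558] yawx -0.604 ydir [ 0.     0.001 -1.   ] F [ 0.8  0.6 -2.6] M [ 0.01 -0.    0.01] gap 0.106 q7 -0.35
tool shift cm [0.   0.   0.38]
twist deg -2.05
cur s of tcp 143.2 mm, lat 0.5
wrist_force: [0.0, 0.2, -2.4]
```

```bash
python3 -m creep '[[0,0,0.2,-1],[0,0,0,0]]'| grep -E "posi|force"; python3 -m creep '[[0,0,0.1,-0.6],[0,0,0,0]]'| grep -E "posi|force"; python3 -m creep '[[0,0,0.1,-0.4],[0,0,0,0]]'| grep -E "posi|force"; python3 plan.py 152
```

```text
position: [0.6059, -0.0483, 0.1559]
wrist_force: [0.6, 0.9, -2.5]
position: [0.6063, -0.0476, 0.1558]
wrist_force: [0.6, 0.0, -2.0]
position: [0.6069, -0.0468, 0.1559]
wrist_force: [-0.1, -0.4, -2.6]
target [ 0.6087 -0.0439  0.1559] rodyaw 1.029 bore [ 0.6102 -0.0425  0.1173]
t21.40 pos [ 0.6069 -0.0468  0.1559] yawx -0.571 ydir [ 0.  0. -1.] F [-0.1 -0.4 -2.6] M [0.02 0.01 0.  ] gap 0.111 q7 -0.33
tool shift cm [ 0.   -0.    0.34]
twist deg -1.65
cur s of tcp 146.6 mm, lat 0.4
```

```bash
for i in 1 2 3; do python3 -m creep '[[0,0,0.08,-0.4],[0,0,0,0]]'| grep -E "posi|force"; done; python3 plan.py 153
```

```text
position: [0.6073, -0.0461, 0.1558]
wrist_force: [-0.2, -0.2, -1.4]
position: [0.6077, -0.0454, 0.1558]
wrist_force: [-0.1, 0.4, -1.9]
position: [0.6082, -0.0447, 0.1558]
wrist_force: [-0.1, 0.2, -2.0]
target [ 0.6093 -0.0431  0.1559] rodyaw 1.038 bore [ 0.6107 -0.0416  0.1173]
t22.00 pos [ 0.6082 -0.0447  0.1558] yawx -0.550 ydir [ 0.  0. -1.] F [-0.1  0.2 -2. ] M [-0.03  0.02  0.01] gap 0.107 q7 -0.32
tool shift cm [ 0.01 -0.01  0.2 ]
twist deg -0.96
cur s of tcp 149.0 mm, lat 0.5
```

```bash
for i in 1 2; do python3 -m creep '[[0,0,0.07,-0.4],[0,0,0,0]]'| grep -E "posi|force"; done; python3 look.py k5 260 170; python3 plan.py 154
```

```text
position: [0.6085, -0.0441, 0.1558]
wrist_force: [0.3, -0.7, -3.4]
position: [0.6089, -0.0435, 0.1558]
wrist_force: [-0.3, 0.2, -2.2]
t22.45 pos [ 0.6088 -0.0436  0.1558] yawx -0.536 ydir [ 0.  0. -1.] F [-0.4 -0.2 -1.7] M [-0.02 -0.02 -0.01] gap 0.106 q7 -0.31
pixoff (array([0.36984291, 0.85823231]), np.float64(30.420680028620694), np.float64(30.899377696866715))
target [ 0.6098 -0.0422  0.1559] rodyaw 1.047 bore [ 0.6112 -0.0407  0.1173]
t22.45 pos [ 0.6088 -0.0436  0.1558] yawx -0.536 ydir [ 0.  0. -1.] F [-0.4 -0.2 -1.7] M [-0.02 -0.02 -0.01] gap 0.106 q7 -0.31
tool shift cm [ 0.01 -0.01  0.16]
twist deg -0.7
cur s of tcp 150.3 mm, lat 0.5
```

View pics/k5.png

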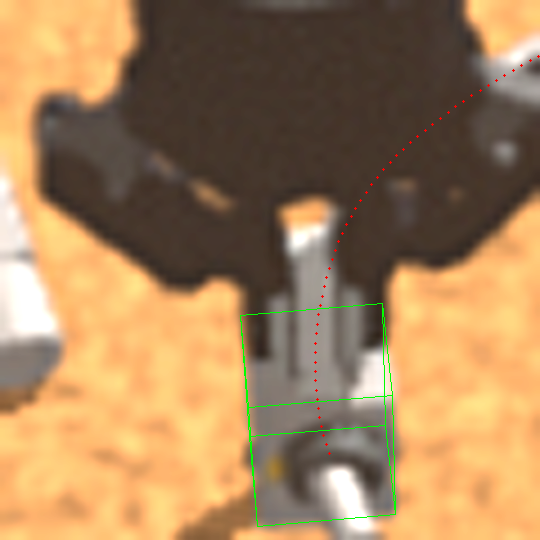

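```bash
for i in 1 2 3; do python3 -m creep '[[0,0,0.05,-0.3],[0,0,0,0]]'| grep -E "posi|force"; done
```

```text
position: [0.6091, -0.0431, 0.1558]
wrist_force: [0.1, -0.3, -2.4]
position: [0.6092, -0.0431, 0.1558]
wrist_force: [-0.1, -0.1, -2.3]
position: [0.6093, -0.0431, 0.1558]
wrist_force: [-1.0, -2.2, -1.7]
```

```bash
for i in 1 2; do python3 -m creep '[[0,0,0,0]]'| grep -E "posi|force"; done;  python3 -m creep '[[0,0,0.03,0],[0,0,0,0]]'| grep -E "posi|force";python3 -m creep '[[0,0,0,0]]'| grep -E "posi|force"
```

```text
position: [0.6093, -0.0431, 0.1558]
wrist_force: [-1.6, -2.2, -2.0]
position: [0.6093, -0.043, 0.1558]
wrist_force: [-1.2, -2.0, -2.0]
position: [0.6094, -0.043, 0.1559]
wrist_force: [-2.1, -2.8, -1.5]
position: [0.6093, -0.0429, 0.1558]
wrist_force: [-2.0, -4.0, -1.3]
```

```bash
python3 -m creep '[[0,0,0.02,0],[0,0,0,0]]'| grep -E "posi|force"; for i in 1 2; do python3 -m creep '[[0,0,0,0],[0,0,0,0]]'| grep -E "posi|force"; done
```

```text
position: [0.6094, -0.0429, 0.1558]
wrist_force: [-3.0, -4.3, -0.8]
position: [0.6094, -0.0429, 0.1558]
wrist_force: [-2.8, -4.6, -1.3]
position: [0.6094, -0.0429, 0.1558]
wrist_force: [-2.1, -4.6, -0.3]
```

```bash
python3 -m creep '[[0,0,-0.06,0],[0,0.05,0,0],[0,0,0,0]]'| grep -E "posi|force"; for i in 1 2; do python3 -m creep '[[0,0.05,0,0],[0,0,0,0]]'| grep -E "posi|force"; done
```

```text
position: [0.6093, -0.043, 0.1554]
wrist_force: [-1.9, -5.2, 0.3]
position: [0.6094, -0.043, 0.1549]
wrist_force: [-2.4, -5.2, -0.5]
position: [0.6094, -0.043, 0.1544]
wrist_force: [-2.6, -4.1, -0.2]
```

```bash
python3 -m creep '[[0,0,-0.05,0],[0,0,0,0]]'| grep -E "posi|force"; python3 -m creep '[[0,0.05,0,0],[0,0,0,0]]'| grep -E "posi|force"; python3 go.py
```

```text
position: [0.6093, -0.043, 0.1544]
wrist_force: [-2.2, -4.0, 0.0]
position: [0.6094, -0.043, 0.154]
wrist_force: [-1.9, -4.2, 2.5]
t25.25 pos [ 0.6094 -0.043   0.154 ] yawx -0.520 ydir [ 0. -0. -1.] F [-1.9 -4.2  2.5] M [-1.04  0.53 -0.07] gap 0.109 q7 -0.30
```

```bash
python3 -m creep '[[0,-0.02,-0.1,0],[0,0,0,0]]'| grep -E "posi|force"; python3 -m creep '[[0,0,0,0]]'| grep -E "posi|force"; python3 go.py
```

```text
position: [0.6093, -0.0431, 0.154]
wrist_force: [-1.9, -2.7, -0.1]
position: [0.6093, -0.0431, 0.1541]
wrist_force: [-0.8, -0.6, -0.6]
t25.55 pos [ 0.6093 -0.0431  0.1541] yawx -0.520 ydir [ 0.001  0.001 -1.   ] F [-0.8 -0.6 -0.6] M [-0.59  0.12 -0.06] gap 0.104 q7 -0.30
```

```bash
python3 -m creep '[[0,0,0,0],[0,0,0,0],[0,0,0,0]]' 0.5; python3 -m creep '[[0,-1,0,0],[0,-3,0,0],[0,-4,0,0],[0,0,0,0]]' >/dev/null; python3 look.py k6 260 170 x
```

```text
clock: 25.85
position: [0.6092, -0.0427, 0.1541]
orientation: [-1.531, 0.407, -0.407]
wrist_force: [0.3, -0.5, -0.6]
finger_gap: 0.498
t26.30 pos [ 0.6109 -0.044   0.2376] yawx -0.520 ydir [ 0.007 -0.    -1.   ] F [-0.3  0.2 -0.6] M [0.   0.03 0.  ] gap 0.501 q7 -0.33
```

View pics/k6.png

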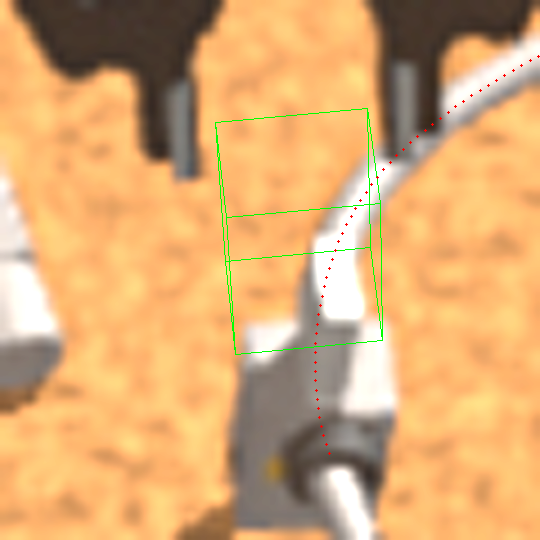

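```bash
python3 -m creep '[[0,-3,0,0],[0,-2,-4,0],[0,0,-5,0],[0,0,-5,0],[0,0,-5,0]]' >/dev/null;python3 -m creep '[[0,0,-5,0],[0,0,-4,0],[0,0,0,0],[0,0,0,0],[0,0,0,0]]' >/dev/null; python3 - <<'E'
from go import *
ims=[];E={}
for n,x0,y0 in(("scene",260,180),("top",275,140)):
    c=bot.camera(n); E[n]=c; r=bot.outline_of("carriage",c); E[n,"carriage"]=r; b=bot.mark_of("bore",c); f=bot.mark_of("stop_face",c)
    print(n,[(x["p"],x["extent"]) for x in r[:2]],[(x["at"],x["p"]) for x in b[:1]],[(x["at"],x["p"]) for x in f[:1]])
    ims.append(cv2.resize(c["frame"][y0:y0+65,x0:x0+65],None,fx=6.15,fy=6.15,interpolation=cv2.INTER_CUBIC))
    cv2.imwrite(f"pics/full_{n}.png",c["frame"])
cv2.imwrite("pics/f1.png",np.hstack(ims)[:, :800]); pickle.dump(E,open("d2.pkl","wb")); st()
E
```

```text
scene [(0.83, [285.1, 200.9, 303.9, 227.8])] [([295.9, 211.5], 0.91)] [([295.0, 216.5], 0.51)]
top [(0.65, [305.8, 161.8, 322.0, 176.6])] [([311.4, 170.3], 0.47)] [([246.0, 120.2], 0.48)]
t27.70 pos [ 0.4698 -0.2863  0.284 ] yawx -0.520 ydir [-0.  0. -1.] F [-0.8 -0.1  0.4] M [-0.01 -0.07 -0.03] gap 0.498 q7 0.11
```

View pics/f1.png

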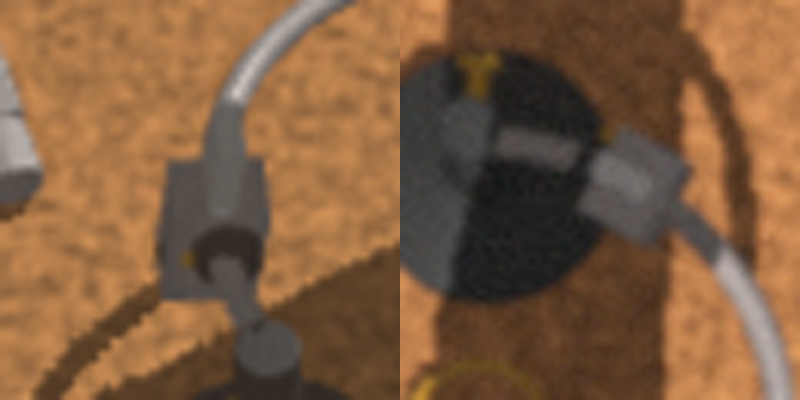

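View pics/full_scene.png

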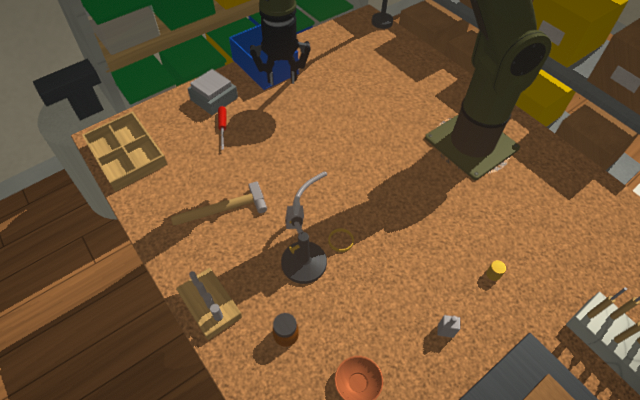

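```bash
python3 - <<'E'
from plan import *
E=pickle.load(open("d2.pkl","rb"))
def obs(n): 
    return cv2.GaussianBlur(E[n,"carriage"][0]["region"].astype(float),(0,0),.7)
O={n:obs(n) for n in("scene","top")}
def pose(p):
    Rm=(R.from_euler("z",p[2])*R.from_euler("x",p[3])*R.from_euler("y",p[5])).as_matrix(); b=np.array([p[0],p[1],p[4]]); return b-Rm@[0,0,.04],Rm
def f(p):
    pos,Rm=pose(p); c=0
    for n in O: c+=((cv2.GaussianBlur(carmask(E[n],pos,Rm),(0,0),.7)-O[n])**2).sum()
    return c+(p[4]-.1155)**2/.0015**2+(p[5]/.1)**2
x0=np.array([.6106,-.0412,1.05,0,.1155,0])
best=None
for r0 in(-.2,0,.2):
    x=x0.copy();x[3]=r0
    r=minimize(f,x,method="Nelder-Mead",options=dict(initial_simplex=np.vstack([x]+[x+d for d in np.diag([.004,.004,.15,.15,.002,.1])]),maxiter=600))
    print(r.x.round(4),r.fun)
E
python3 go.py
```

```text
[ 0.6111 -0.0419  0.9654 -0.1184  0.1159  0.0311] 130.5844373903334
[ 0.6114 -0.0417  1.0183 -0.0911  0.1163  0.035 ] 135.872543298002
[ 0.6116 -0.0416  1.0365 -0.0993  0.1166  0.0625] 136.66725108584396
t27.70 pos [ 0.4698 -0.2863  0.284 ] yawx -0.520 ydir [-0.  0. -1.] F [-0.8 -0.1  0.4] M [-0.01 -0.07 -0.03] gap 0.498 q7 0.11
```

```bash
python3 -m creep '[[0,0,0,0],[0,0,0,0],[0,0,0,0],[0,0,0,0],[0,0,0,0]]' | grep clock; python3 - <<'E'
from go import *
E=pickle.load(open("d2.pkl","rb")); D=pickle.load(open("d0.pkl","rb"))
for n,(x0,y0) in(("scene",(280,195)),("top",(300,155))):
    c=bot.camera(n); a=c["frame"][y0:y0+40,x0:x0+30].astype(float); b=E[n]["frame"][y0:y0+40,x0:x0+30].astype(float); print(n,"diff",np.abs(a-b).mean())
    if n=="top":
        for l,o in(("blank",(165.6,229.1)),("bangle",(286.6,207.3)),("hammer",(385.9,136.9)),("jar",(245.4,120.9)),("dish",(177.8,140.9)),("slug",(176.6,302.9)),("driver",(476.4,191.8))): 
            r=bot.mark_of(l,c); print(l,o,r[0]["at"] if r else None)
st()
E
```

```text
clock: 28.2
scene diff 0.7583333333333333
top diff 2.7488888888888887
blank (165.6, 229.1) [161.5, 227.9]
bangle (286.6, 207.3) [288.6, 207.2]
hammer (385.9, 136.9) [386.7, 133.6]
jar (245.4, 120.9) [243.8, 121.1]
dish (177.8, 140.9) [178.3, 142.2]
slug (176.6, 302.9) [177.0, 303.5]
driver (476.4, 191.8) [477.1, 192.8]
t28.65 pos [ 0.4696 -0.2867  0.284 ] yawx -0.520 ydir [ 0.  0. -1.] F [ 0.   0.5 -0.6] M [ 0.03  0.02 -0.03] gap 0.501 q7 0.11
```

```bash
python3 -c "
from plant import bot
print(bot.sign_off())"
```

```text
the job is handed in; nothing more can be done
None
```

The carriage is on the rod, pressed home against the stop collar and released. I handed the job in at about 28.7 s of the 72 s; no verdict is reported.

**On the way:**
- I threaded the carriage over the tip with no contact felt.
- I slid it round the bend in steps of about 5 mm, turning it to follow the rod.
- Near s ≈ 90 mm from the tip the rod lay higher than I had estimated. It pushed the carriage up with about 7 N, so I raised the carriage 2 mm and went on.
- Contact with the collar came where the pictures put it. I held about 5 N against it for over 0.6 s, lowered the carriage onto the rod, eased the push to about 1 N and opened the gripper.

**Last checks:**
- **Carriage position:** the two-camera fit puts the bore at about (0.611, -0.042) m, within about 1 mm of where it was at contact. It is in line with the rod.
- **Tilt:** the fit shows about 0.1 rad of tilt against the 0.25 allowed. This fit was rough, because the collar and rod hide part of the carriage.
- **At rest:** the scene camera showed no change over the last half second. The top-camera difference was larger, which I took for image noise.
- **Collar:** its position is not confirmed by the cameras. The network's collar-face marks had low confidence: the scene mark shifted by 2 pixels and the top mark was plainly wrong. The push never went above about 6 N, and the collar slips at about 20 N.
- **Bystanders:** the network marks moved by 0.7 to 4.3 pixels, about 2 to 10 mm. I took this for detection scatter, because nothing was felt on the arm while it was near them.
- **Robot:** it is clear of everything.

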